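# Charge and lock the bayonet ball pot on the indexing turntable

## Task

Turn the turntable clockwise, by its upright handle, back to the loading station until it clicks into its detent, and put every steel ball on the bench into the open pot. Then close the pot with its bayonet cap: lugs through the notches, push down against the spring, a quarter turn clockwise until it clicks home under the rim. Finally turn the turntable counter-clockwise a third of a turn until it clicks at the measuring station, where the probe points at the pot, let go, and leave the other things on the bench where they are.

Things in the scene. Friction and masses are not known exactly. Their poses are not given: they have to be found in the camera images.
- turntable (a joint): Angle (rad) of the aluminium turntable, positive counter-clockwise from above. 0 = loading station, 2.094 (120 degrees) = measuring station, both with spring detents that pull it in over about the last 0.06 rad; stops 0.15 beyond. Starts between the two. Entering or leaving a detent takes some 5 to 15 N at the handle, turning between them about 1 N; it stays where left.
- turntable_axis (a point): Point on the turntable's axis on its top face, 45 mm above the bench. Its x axis points at the pot and turns with the table; z up. Disc 224 mm across, on a round foot 244 mm across. The probe column, 190 mm high, stands 165 mm from the axis on the side where the pot is at the measuring station; its probe reaches in to 114 mm from the axis.
- handle_mid (a point): Upright round steel handle on the turntable, 14 mm thick, 90 mm from the axis, opposite the pot. This point is on its centre line, 75 mm above the bench; the handle runs from 45 to 95 mm above the bench.
- pot_mouth (a point): Centre of the pot's mouth at its rim's top, 111 mm above the bench, 65 mm from the turntable's axis; z up. The pot is a steel cup fixed on the turntable, 72 mm across. The opening is 46 mm across, with two notches for the lugs, opposite each other on this point's x axis (the line through the turntable's axis), about 20 mm wide, reaching 30 mm out from the centre.
- pot_floor (a point): Centre of the pot's inner floor, 62 mm below the mouth point; inside width 60 mm. The rim above is 6 mm thick. A quarter turn clockwise from the notches the rim's underside has recesses 2.5 mm deep into which the lugs spring up (the click), with hard stops just beyond.
- collar (a joint): Travel (m) of the sprung ring, 74 mm across outside and 62 inside, that floats over the pot's rim: 0 = up, its top 15 mm above the mouth point; 0.010 = bottomed. Spring 5 N at 0, 10 N at 0.010. The cap's disc presses on it: about 0.005 when the cap is locked home; more than 0.008 while the lugs are turned under the rim.
- cap_grip (a point): Centre of the grip bar of the loose aluminium bayonet cap (about 0.16 kg). Bar 56 mm long (x), 14 mm wide (y), 24 mm high, in line with the lugs; z up. It stands on a disc 73 mm across, 8 mm thick, whose top is 12 mm below this point. 38.5 mm above the bench when the cap stands there. Height above the mouth point: 35 mm resting on the collar, 30 locked, 25 pushed right down.
- cap_foot (a point): Centre of the foot of the cap's plug, 38.5 mm below the grip's centre. Plug 40 mm across, reaching 18.5 mm below the disc; at its foot two lugs opposite each other along this frame's x, reaching 27 mm out, 14 mm wide, 5 mm thick. Either lug fits either notch. Locked home, the bar is square to the line of the notches.
- ball0_center (a point): Centre of a steel ball, 22 mm across, 44 g; there may be 3 to 5 of them (None: absent). They start in the tray and roll easily.
- ball1_center (a point): Centre of a steel ball, 22 mm across, 44 g; there may be 3 to 5 of them (None: absent). They start in the tray and roll easily.
- ball2_center (a point): Centre of a steel ball, 22 mm across, 44 g; there may be 3 to 5 of them (None: absent). They start in the tray and roll easily.
- ball3_center (a point): Centre of a steel ball, 22 mm across, 44 g; there may be 3 to 5 of them (None: absent). They start in the tray and roll easily.
- ball4_center (a point): Centre of a steel ball, 22 mm across, 44 g; there may be 3 to 5 of them (None: absent). They start in the tray and roll easily.
- tray: Flat steel tray fixed on the bench, 180 mm (x) by 150 mm (y); floor 3 mm above the bench, low lip 8 mm above the bench, 3 mm thick. Origin at the centre of its underside.
- weight: Bystander: steel weight with a knob, 48 mm across, 52 mm high. Origin under its centre.
- spacer: Bystander: flat steel ring 60 mm across, 10 mm high. Origin under its centre.
- spanner: Bystander: spanner 160 mm long, lying along its x. Origin under its middle.
- beaker: Bystander: glass beaker 70 mm across, 90 mm high. Origin under its centre.
- sample_bottle: Bystander: brown bottle 56 mm across, 120 mm high. Origin under its centre.
- jar: Bystander: white jar 66 mm across, 70 mm high. Origin under its centre.
- screwdriver: Bystander: screwdriver 180 mm long, lying along its x. Origin under its middle.

How it is judged:
On the way, in this order (a step that is already met when the one before it is completed fails the run):
1. turntable in the detent of the loading station (value of joint turntable between -0.06 and 0.06 rad), for 0.3 s.
2. every ball in the pot, turntable still at the loading station (all of step 1 and horizontal distance between each of ball0_center, ball1_center, ball2_center, ball3_center, ball4_center and pot_mouth below 0.026 m and z of ball0_center in the frame of pot_mouth between -0.066 and -0.012 m and z of ball1_center in the frame of pot_mouth between -0.066 and -0.012 m and z of ball2_center in the frame of pot_mouth between -0.066 and -0.012 m and z of ball3_center in the frame of pot_mouth between -0.066 and -0.012 m and z of ball4_center in the frame of pot_mouth between -0.066 and -0.012 m), for 0.3 s.
3. cap locked home on the pot, turntable still at the loading station (all of step 2 and horizontal distance between cap_grip and pot_mouth below 0.005 m and angle between the x axis of cap_grip and the y axis of pot_mouth, either way round below 0.17 rad and angle between cap_grip's own z axis and vertical below 0.06 rad and value of joint collar between 0.0035 and 0.0063 m), for 0.3 s.
At the end, for the whole second after the job is handed in: The turntable rests in the detent of the measuring station (within 0.06 rad of 2.094); every ball is inside the pot below its rim; the cap is locked: centred within 5 mm, level, bar within 0.17 rad of square to the notches, and the collar held pressed 3.5 to 6.3 mm by it (value of joint turntable between 2.034 and 2.155 rad and horizontal distance between each of ball0_center, ball1_center, ball2_center, ball3_center, ball4_center and pot_mouth below 0.026 m and z of ball0_center in the frame of pot_mouth between -0.066 and -0.012 m and z of ball1_center in the frame of pot_mouth between -0.066 and -0.012 m and z of ball2_center in the frame of pot_mouth between -0.066 and -0.012 m and z of ball3_center in the frame of pot_mouth between -0.066 and -0.012 m and z of ball4_center in the frame of pot_mouth between -0.066 and -0.012 m and horizontal distance between cap_grip and pot_mouth below 0.005 m and angle between the x axis of cap_grip and the y axis of pot_mouth, either way round below 0.17 rad and angle between cap_grip's own z axis and vertical below 0.06 rad and value of joint collar between 0.0035 and 0.0063 m and velocity of joint turntable between -0.05 and 0.05 rad/s); the robot touches nothing.
It fails at once if a bystander (weight, spacer, spanner, beaker, bottle, jar or screwdriver) is pushed more than 4 cm aside (distance of any of weight, spacer, spanner, beaker, sample_bottle, jar, screwdriver from where it was at the start of the episode above 0.04 m).
Of ball0, ball1, ball2, ball3, ball4 only 3 to 5 are there at a start; the rules pass over those that are not, and their reading is None.
At some moment in a run one of ball0, ball1, ball2, ball3, ball4, cap may be knocked a few centimetres aside while the robot is not near it.
It also fails if it takes over 210 s, if anything falls off the work surface, if the arm or the gripper's body presses on something with over 40 N, if the wrist force passes 120 N, or if a joint passes its speed limit or range.

## Robot

A 7-joint arm with a two-finger parallel gripper is mounted at the origin on the work surface. World frame = base frame: x ahead of the robot, y to its left, z up, the work surface at z = 0. Lengths are in m, angles in rad, forces in N, time in s.
With the tool pointing down it reaches from about 0.4 to 0.85 m from the base axis. Payload 4.5 kg.
Tool frame: the origin (TCP) lies on the centre line of the jaws, within the pads' length; the fingertips stand r.tip_extent ahead of it and the grasp point (between the pads) is the TCP (r.tip_extent is the distance from the TCP to the fingertips, in m); z points along the fingers, y is the line along which they close (so a half turn about z gives the same grasp; the last joint's range is limited). The gripper opens to 88 mm and grips with 3 to 60 N. Pads are 18 mm wide; open, the fingers measure 123 mm over their backs; the gripper's body (75 mm by 187 mm) begins 45 mm behind the grasp point.
Start: joints at [1.248, 0.689, -0.195, 1.565, 0.157, 0.902, -0.215], TCP at [0.218, -0.586, 0.258] pointing down, gripper open.
Joint ranges: [-3.01, 3.01], [-0.46, 2.08], [-1.47, 1.51], [0.13, 2.56], [-1, 4.14], [0.04, 2.09], [-2.66, 2.66]. Speed limits (rad/s): [2.57, 2.57, 3.14, 3.14, 3.14, 3.14, 3.14].

## Interface

Orientations are given as a unit quaternion [x, y, z, w].
In Python, from plant import sensors, vision, finish_job, r gives the robot as it stands. The module is installed in compiled form; this text tells all that it offers.
- The arm moves only by the tool step_arm, never from a script. Its argument "steps" is a list of rows, each a list of 2 entries, a list of its own where there are three numbers: the shift along the tool's x, y, z in cm, then the turn, a rotation vector about the tool's x, y, z in degrees. A call has 1 to 12 rows; each row shifts and turns the commanded pose from where the row before left it, along the tool's axes as they then stand; what a row does not reach is not made up. A row lasts 1/8 s, in which the tool goes at most 62.5 mm and 10.7 degrees, less where a joint would pass 70% of its speed; a pose out of reach is approached as far as the arm can. A call with a gripper value outside its range is refused whole. "claw" is the opening, from -1 (shut) to 1 (fully open), set as the call begins (left out, the last holds). The fingers move at their own pace and stop on an object; "grip_force" is the grip in N (left out, the last holds). Time passes only in rows, so rows that do not move let the fingers close. It gives the time, the measured TCP pose, the force, the opening and the grip force at its end, in the units of the state.
- sensors.get_state(): the state, without advancing time (a new reading comes with each control period).
- vision.snapshot(name): name is "scene" or "side" or "wrist"; returns a dict with "img" (480x640x3 uint8, red, green, blue), "fx", "fy", "cx", "cy" (pixels), "k1" (the pictures are not rectified: a ray, as slopes to the right and down, at radius r is drawn at 1 + k1 r^2 times it, then the intrinsics apply), "position" and "rotation" of the camera in the world. Camera axes: x right, y down, z forward; pixel columns grow to the right and rows downward; lengths in m; the calibration is good to about 2 mm. A picture is of the moment at which its call begins. There is no depth.
- finish_job(): hands the job in; it is judged then, once.
The state is a dict: "clock": time; "q": joint angles; "qd": joint speeds; "joint_torque": joint torques, N m; "tool_pos": TCP position; "eef_rot": TCP orientation; "contact_force": force on the tool from outside, world axes, zero at the start; "moment": the same for the moment, N m; "opening": opening from 0.0 (shut) to 1.0 (fully open); "finger_force": force on a finger pad.
Only numpy, scipy, OpenCV 4.12 (cv2) and the standard library are available. Lean on these libraries where they do the work, as an engineer would, in place of code of your own. Each camera call takes 0.05 s, during which the arm holds its last target. There are 200 camera calls.

## Working session

There is one attempt and no reset: what is moved stays moved. The work goes in short steps, Python scripts to look and compute and a tool call to move; the robot and the scene stay as the last step left them, time stands still between calls to the robot, and variables do not carry over. Pictures are saved under pics/ and viewed, at most 14 in all, crops included, and the job is handed in when it is done.

Besides the shell and the picture viewer there is one more tool, called as name(argument=value, ...), one argument or row to a line, values as JSON. step_arm: Moves the arm, as the interface text tells. Its arguments: {"type":"object","properties":{"steps":{"type":"array"},"claw":{"type":"number"},"grip_force":{"type":"number"}},"required":["steps"]}

```bash
mkdir -p pics && cat > h.py <<'E'
import numpy as np, cv2, json
from scipy.spatial.transform import Rotation as R
from plant import sensors, vision, finish_job, r
def snap(name, fn=None):
    s=vision.snapshot(name)
    if fn: cv2.imwrite('pics/'+fn, cv2.cvtColor(s['img'],cv2.COLOR_RGB2BGR))
    return s
def rot(s):
    q=np.array(s['rotation'],float)
    return q if q.shape==(3,3) else R.from_quat(q).as_matrix()
def ray(s,u,v):
    K=np.array([[s['fx'],0,s['cx']],[0,s['fy'],s['cy']],[0,0,1.]])
    p=cv2.undistortPoints(np.array([[[u,v]]],float),K,np.array([s['k1'],0,0,0.]))[0,0]
    return np.array(s['position']), rot(s)@np.array([p[0],p[1],1.])
def plane(s,u,v,z):
    o,d=ray(s,u,v); return o+d*(z-o[2])/d[2]
def proj(s,P):
    c=rot(s).T@(np.array(P,float)-np.array(s['position'])); x,y=c[:2]/c[2]; k=1+s['k1']*(x*x+y*y)
    return np.array([s['fx']*x*k+s['cx'],s['fy']*y*k+s['cy']])
def state():
    t=sensors.get_state(); return t
def delta(P):
    "world target -> shift in tool axes, cm"
    t=sensors.get_state(); return np.round(R.from_quat(t['eef_rot']).as_matrix().T@(np.array(P)-t['tool_pos'])*100,2)
E
python3 - <<'E'
from h import *
for n in('scene','side','wrist'):
    s=snap(n,n+'0.png'); print(n,np.round(s['position'],3),np.round(rot(s),3).tolist(),s['fx'],s['cx'],s['cy'],s['k1'])
t=state(); print({k:np.round(v,3).tolist() for k,v in t.items()}, r.tip_extent)
E
```

```text
scene [1.392 0.109 0.712] [[-0.152, 0.58, -0.8], [0.988, 0.093, -0.121], [0.004, -0.809, -0.587]] 487.40428145656483 326.7530026927274 240.97114855831862 -0.13262692218701913
side [ 0.289 -0.666  0.92 ] [[0.923, -0.299, 0.241], [-0.384, -0.691, 0.613], [-0.017, -0.658, -0.753]] 458.56408660710736 316.70064259469393 238.99240139809265 -0.02700375119739346
wrist [ 0.29  -0.558  0.383] [[0.348, -0.896, -0.277], [-0.938, -0.333, -0.101], [-0.002, 0.295, -0.956]] 388.22487026396385 321.78823334403853 235.37112175395197 -0.0714409473390755
{'clock': 0.15, 'q': [1.248, 0.69, -0.195, 1.566, 0.157, 0.903, -0.215], 'qd': [-0.001, -0.002, -0.001, -0.003, -0.0, 0.0, 0.002], 'joint_torque': [-0.001, -52.786, -1.268, -15.359, -0.052, 0.004, 0.0], 'tool_pos': [0.218, -0.585, 0.257], 'eef_rot': [0.984, 0.177, -0.0, -0.001], 'contact_force': [0.123, -0.372, -0.378], 'moment': [0.023, -0.017, 0.02], 'finger_force': 0.0, 'opening': 1.0} 0.019
```

View pics/scene0.png

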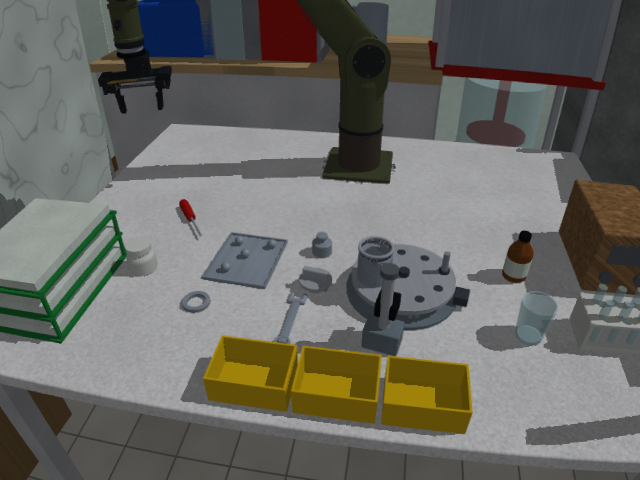

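View pics/side0.png

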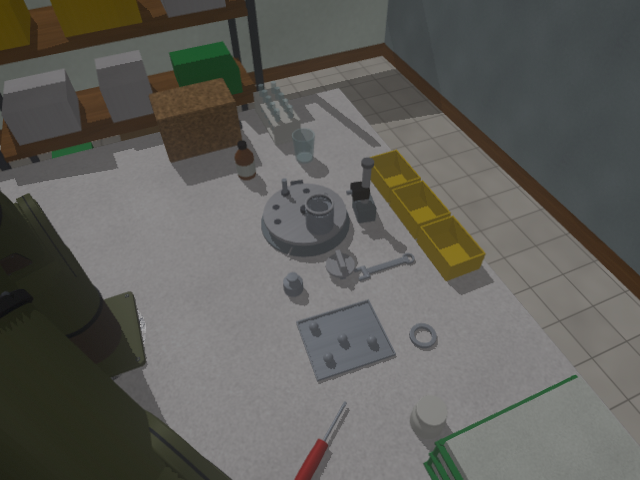

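Scene view: pot mouth at (376,243), handle (446,262), disc (402,280), probe column (383,325), cap (316,278), four balls at (239,240), (272,245), (245,254), (225,267). Side view: pot mouth (319,200), handle top (285,180), cap (342,263), balls (315,328), (344,341), (372,343), (328,358).

```bash
python3 - <<'E'
from h import *
sc=snap('scene');si=snap('side')
def both(n,a,b,z): print(n,plane(sc,*a,z).round(4)[:2],plane(si,*b,z).round(4)[:2])
both('handle top',(446,252),(285,179),.095)
both('mouth(collar top)',(376,243),(319,200),.126)
both('cap grip',(316,271),(341,258),.0505)
for i,(a,b) in enumerate(zip([(239,240),(272,245),(245,254),(225,267)],[(315,328),(344,341),(372,343),(328,358)])): pass
for a in [(239,240),(272,245),(245,254),(225,267)]: print('sc',plane(sc,*a,.014).round(4)[:2])
for b in [(315,328),(344,341),(372,343),(328,358)]: print('si',plane(si,*b,.014).round(4)[:2])
both('column',(389,268),(367,160),.19)
# crops, enlarged
o=[]
for s,(x,y,w,h) in((sc,(190,215,280,140)),(si,(255,150,200,240))):
    c=cv2.cvtColor(s['img'],cv2.COLOR_RGB2BGR)[y:y+h,x:x+w]
    c=cv2.convertScaleAbs(c,alpha=1.4); o.append(c)
cv2.imwrite('pics/c1.png',cv2.resize(o[0],None,fx=2.85,fy=2.85,interpolation=cv2.INTER_CUBIC))
cv2.imwrite('pics/c2.png',cv2.resize(o[1],None,fx=2.5,fy=2.5,interpolation=cv2.INTER_CUBIC))
E
```

```text
handle top [0.5512 0.237 ] [0.5569 0.2397]
mouth(collar top) [0.5852 0.0891] [0.5977 0.0978]
cap grip [ 0.6026 -0.0327] [ 0.5978 -0.0376]
sc [ 0.4716 -0.2472]
sc [ 0.4789 -0.1621]
sc [ 0.5238 -0.2165]
sc [ 0.5782 -0.2479]
si [ 0.4733 -0.1716]
si [ 0.5195 -0.2267]
si [ 0.5738 -0.2553]
si [ 0.471  -0.2502]
column [0.7418 0.1183] [0.7375 0.1203]
```

View pics/c2.png

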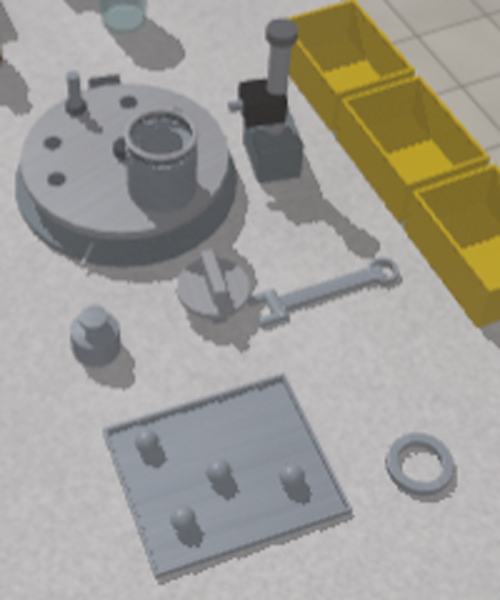

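Tray holds four balls; cap bar runs near-vertical in the side view, just off the spanner's jaw; weight at left. Axis ≈ (0.577,0.151), pot must turn about 55° clockwise. Go to the handle.

step_arm(
  steps=[
    [[0,0,-2],[0,0,-10.5]],
    [[0,0,0],[0,0,-10.5]],
    [[0,0,0],[0,0,-10.5]],
    [[0,0,0],[0,0,-10.5]],
    [[0,0,0],[0,0,-10.5]],
    [[0,0,0],[0,0,-10.5]],
    [[0,0,0],[0,0,-10.5]],
    [[0,0,0],[0,0,-10.5]],
  ],
)

```text
clock: 1.25
tool_pos: [0.2181, -0.5856, 0.2776]
eef_rot: [0.61, 0.792, -0.0, -0.0]
contact_force: [0.2, 0.1, -0.7]
opening: 1.0
finger_force: 0.0
```

step_arm(
  steps=[
    [[4.4,3.2,0],[0,0,0]],
    [[4.4,3.2,0],[0,0,0]],
    [[4.4,3.2,0],[0,0,0]],
    [[4.4,3.2,0],[0,0,0]],
    [[4.4,3.2,0],[0,0,0]],
    [[4.4,3.2,0],[0,0,0]],
    [[4.4,3.2,0],[0,0,0]],
    [[4.4,3.2,0],[0,0,0]],
    [[4.4,3.2,0],[0,0,0]],
    [[4.4,3.2,0],[0,0,0]],
    [[4.4,3.2,0],[0,0,0]],
    [[4.4,3.2,0],[0,0,0]],
  ],
)

```text
clock: 2.75
tool_pos: [0.4591, 0.023, 0.2778]
eef_rot: [0.613, 0.79, -0.0, 0.0]
contact_force: [1.1, 0.1, 0.4]
opening: 0.998
finger_force: 0.0
```

step_arm(
  steps=[
    [[4.4,3.5,0],[0,0,0]],
    [[4.4,3.5,0],[0,0,0]],
    [[4.4,3.5,0],[0,0,0]],
    [[0,0,0],[0,0,0]],
  ],
)

```text
clock: 3.25
tool_pos: [0.5278, 0.1811, 0.2779]
eef_rot: [0.61, 0.792, 0.002, -0.001]
contact_force: [-0.0, -1.1, 0.7]
opening: 1.0
finger_force: 0.0
```

```bash
python3 - <<'E'
from h import *
s=snap('wrist','w1.png'); t=state(); print(t['clock'],t['tool_pos'],t['eef_rot'],t['q'])
print('predicted handle px',proj(s,[.554,.238,.095]),'axis',proj(s,[.5765,.151,.045]))
E
```

```text
3.3 [0.52710044 0.17756302 0.27742903] [ 6.11274449e-01  7.91418543e-01  2.80505338e-04 -3.98998978e-04] [-0.06400643  0.61873136 -0.57502692  1.74063027  0.4115198   0.9048749
 -0.55758064]
predicted handle px [371.66220251 155.72901546] axis [361.48857618 244.34375831]
```

View pics/w1.png

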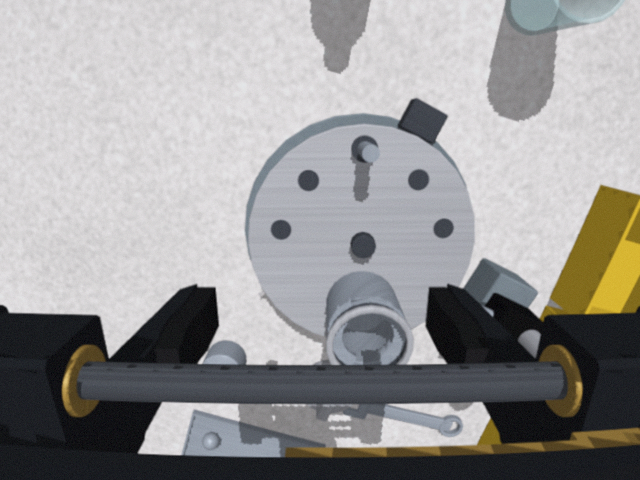

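Wrist view: hub at (363,246), handle top at (369,152), pot mouth around (370,338), column at (500,285). Predictions within 4 px.

```bash
python3 - <<'E'
from h import *
s=snap('wrist')
h=plane(s,369.5,152.5,.095)[:2]; a=plane(s,363,243,.05)[:2]; p=plane(s,370,338,.126)[:2]
print(h,a,p, np.linalg.norm(h-a),np.linalg.norm(p-a))
d=h-p; d/=np.linalg.norm(d); print('dir',np.degrees(np.arctan2(d[1],d[0])),'axis',p+d*.065,h-d*.09)
ax=(p+d*.065+h-d*.09+a)/3; hh=ax+d*.09; print(ax,hh)
print(delta([*hh,.075]), delta([*hh,.20]))
E
```

```text
[0.55080032 0.23569519] [0.57541439 0.14968812] [0.5896149  0.09452161] 0.08945986593302487 0.05696489048586236
dir 105.37317279678146 axis [0.57238309 0.15719588] [0.57465974 0.14891542]
[0.57415241 0.15193314] [0.55029299 0.23871291]
[ 5.57  3.87 20.22] [5.56 3.86 7.72]
```

step_arm(
  steps=[
    [[2.7,1.9,3],[0,0,0]],
    [[2.75,1.9,4],[0,0,0]],
    [[0,0,4],[0,0,0]],
    [[0,0,0],[0,0,0]],
  ],
  claw=-0.1,
)

```text
clock: 3.85
tool_pos: [0.5487, 0.2343, 0.1651]
eef_rot: [0.613, 0.79, -0.004, -0.001]
contact_force: [-0.9, 0.6, 0.0]
opening: 0.571
finger_force: 0.0
```

```bash
python3 - <<'E'
from h import *
s=snap('wrist','w2.png'); t=state()
print(t['opening'],delta([.5505,.2365,.075]),proj(s,[.5505,.2365,.095]),proj(s,[*t['tool_pos'][:2],.095]))
E
```

```text
0.5280532561621838 [0.13 0.11 9.22] [327.0476893  261.85829854] [325.54265153 263.76668644]
```

View pics/w2.png

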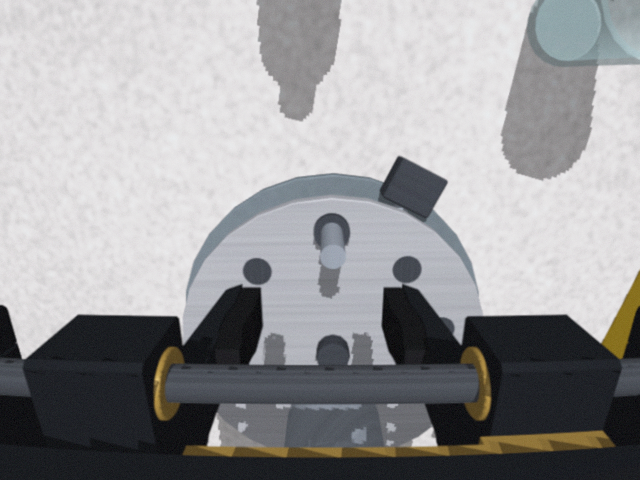

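Handle top at (333,256), about 4 mm off the prediction; correct and descend.

step_arm(
  steps=[
    [[0.5,0.5,3],[0,0,0]],
    [[0,0,3],[0,0,0]],
    [[0,0,3.2],[0,0,0]],
    [[0,0,0],[0,0,0]],
  ],
)

```text
clock: 4.4
tool_pos: [0.5541, 0.2421, 0.076]
eef_rot: [0.613, 0.79, -0.001, 0.0]
contact_force: [-0.3, 0.4, 0.4]
opening: 0.453
finger_force: 0.0
```

step_arm(
  steps=[
    [[0,0,0],[0,0,0]],
    [[0,0,0],[0,0,0]],
    [[0,0,0],[0,0,0]],
    [[0,0,0],[0,0,0]],
    [[0,0,0],[0,0,0]],
  ],
  claw=-1,
  grip_force=20,
)

```text
clock: 5.03
tool_pos: [0.5546, 0.2441, 0.077]
eef_rot: [0.613, 0.79, 0.001, 0.001]
contact_force: [-0.6, -0.5, 7.2]
opening: 0.155
finger_force: 20.0
```

step_arm(
  steps=[
    [[-0.03,0.78,0],[0,0,5]],
    [[-0.03,0.78,0],[0,0,5]],
    [[-0.03,0.78,0],[0,0,5]],
    [[-0.03,0.78,0],[0,0,5]],
    [[-0.03,0.78,0],[0,0,5]],
    [[0,0,0],[0,0,0]],
  ],
)

```text
clock: 5.78
tool_pos: [0.5948, 0.245, 0.077]
eef_rot: [0.769, 0.639, 0.002, 0.001]
contact_force: [1.3, -1.7, 6.2]
opening: 0.147
finger_force: 20.0
```

step_arm(
  steps=[
    [[-0.03,0.78,0],[0,0,5]],
    [[-0.03,0.78,0],[0,0,5]],
    [[-0.03,0.78,0],[0,0,5]],
    [[-0.03,0.78,0],[0,0,5]],
    [[0,0,0],[0,0,0]],
  ],
)

```text
clock: 6.4
tool_pos: [0.624, 0.234, 0.077]
eef_rot: [0.868, 0.496, 0.002, 0.001]
contact_force: [1.6, -1.3, 6.7]
opening: 0.154
finger_force: 20.0
```

```bash
python3 - <<'E'
from h import *
s=snap('scene'); t=state(); print(t['tool_pos'],t['contact_force'],t['finger_force'])
c=cv2.cvtColor(s['img'],cv2.COLOR_RGB2BGR)[200:360,260:480]
cv2.imwrite('pics/s3.png',cv2.resize(cv2.convertScaleAbs(c,alpha=1.3),None,fx=3,fy=3,interpolation=cv2.INTER_CUBIC))
E
```

```text
[0.62367345 0.23421797 0.07702221] [ 1.0845182  -1.31951405  8.09591105] 20.004572672769427
```

View pics/s3.png

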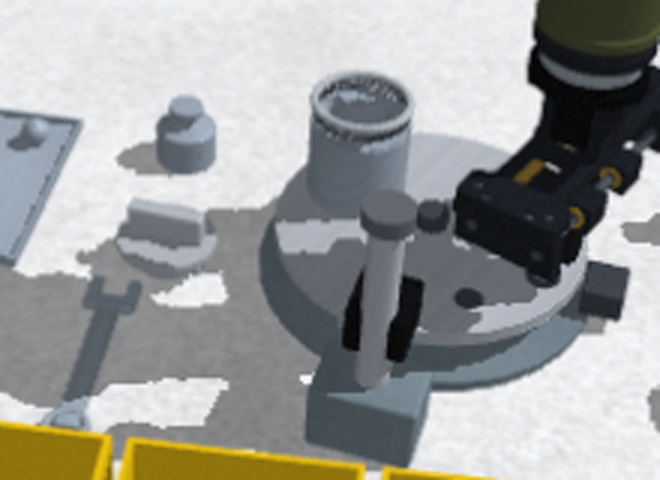

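step_arm(
  steps=[
    [[-0.02,0.63,0],[0,0,4]],
    [[-0.02,0.63,0],[0,0,4]],
    [[0,0,0],[0,0,0]],
  ],
)

```text
clock: 6.82
tool_pos: [0.6309, 0.2292, 0.077]
eef_rot: [0.9, 0.435, -0.0, -0.001]
contact_force: [-3.9, 1.2, 10.4]
opening: 0.152
finger_force: 20.0
```

step_arm(
  steps=[
    [[0,0.16,0],[0,0,1]],
    [[0,0,0],[0,0,0]],
  ],
)

```text
clock: 7.08
tool_pos: [0.6314, 0.229, 0.077]
eef_rot: [0.904, 0.428, -0.001, -0.002]
contact_force: [-5.3, 1.7, 10.2]
opening: 0.152
finger_force: 20.0
```

step_arm(
  steps=[
    [[0,0.16,0],[0,0,1]],
    [[0,0,0],[0,0,0]],
  ],
)

```text
clock: 7.32
tool_pos: [0.6329, 0.2278, 0.077]
eef_rot: [0.908, 0.42, -0.001, -0.002]
contact_force: [-4.6, 1.6, 9.7]
opening: 0.152
finger_force: 20.0
```

step_arm(
  steps=[
    [[0,0.16,0],[0,0,1]],
    [[0,0,0],[0,0,0]],
  ],
)

```text
clock: 7.58
tool_pos: [0.6349, 0.2263, 0.077]
eef_rot: [0.911, 0.412, -0.0, -0.001]
contact_force: [-3.7, 1.6, 8.4]
opening: 0.148
finger_force: 20.0
```

step_arm(
  steps=[
    [[0,0.16,0],[0,0,1]],
    [[0,0,0],[0,0,0]],
  ],
)

```text
clock: 7.82
tool_pos: [0.6369, 0.2246, 0.077]
eef_rot: [0.915, 0.403, 0.001, -0.001]
contact_force: [-0.9, 1.2, 8.4]
opening: 0.149
finger_force: 20.0
```

step_arm(
  steps=[
    [[0,0.16,0],[0,0,1]],
    [[0,0,0],[0,0,0]],
  ],
)

```text
clock: 8.07
tool_pos: [0.6386, 0.2232, 0.077]
eef_rot: [0.919, 0.395, 0.001, -0.0]
contact_force: [-0.7, -0.0, 7.1]
opening: 0.151
finger_force: 20.0
```

step_arm(
  steps=[
    [[0,0.16,0],[0,0,1]],
    [[0,0,0],[0,0,0]],
  ],
)

```text
clock: 8.32
tool_pos: [0.6395, 0.2224, 0.077]
eef_rot: [0.922, 0.387, 0.001, -0.001]
contact_force: [-0.9, -0.3, 7.2]
opening: 0.149
finger_force: 20.0
```

step_arm(
  steps=[
    [[0,0.16,0],[0,0,1]],
    [[0,0,0],[0,0,0]],
  ],
)

```text
clock: 8.57
tool_pos: [0.6398, 0.2222, 0.077]
eef_rot: [0.925, 0.38, 0.0, -0.001]
contact_force: [-3.3, 0.6, 8.3]
opening: 0.149
finger_force: 20.0
```

In the detent by feel; release, lift, and look.

step_arm(
  steps=[
    [[0,0,0],[0,0,0]],
    [[0,0,0],[0,0,0]],
    [[0,0,0],[0,0,0]],
    [[0,0,0],[0,0,0]],
  ],
  claw=-0.1,
)

```text
clock: 9.07
tool_pos: [0.6406, 0.2199, 0.0754]
eef_rot: [0.926, 0.378, -0.0, 0.0]
contact_force: [0.8, -0.5, -0.4]
opening: 0.452
finger_force: 0.0
```

step_arm(
  steps=[
    [[0,0,-4],[0,0,0]],
    [[0,0,-5],[0,0,0]],
    [[0,0,-5],[0,0,0]],
    [[-4,0,-3],[0,0,0]],
    [[-5,0,0],[0,0,0]],
    [[-5,0,0],[0,0,0]],
    [[0,0,0],[0,0,0]],
  ],
)

```text
clock: 9.95
tool_pos: [0.5376, 0.1179, 0.2456]
eef_rot: [0.926, 0.377, -0.003, 0.001]
contact_force: [0.8, 0.9, -0.4]
opening: 0.452
finger_force: 0.0
```

```bash
python3 - <<'E'
from h import *
s=snap('wrist','w4.png'); t=state(); print(t['clock'],t['tool_pos'],t['eef_rot'])
print(proj(s,[.5766,.1567,.045]),proj(s,[.6395,.2224,.095]))
E
```

```text
10.0 [0.53993575 0.12046141 0.24597819] [ 9.26064354e-01  3.77365180e-01 -4.23027632e-04  3.93693181e-04]
[322.10199895 142.75310204] [317.04715115   5.32874259]
```

View pics/w4.png

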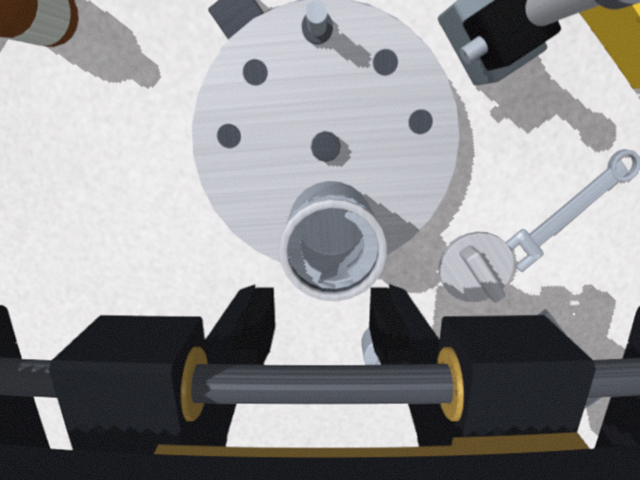

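Turntable at loading: hub (326,147), handle (317,13), collar ring centre (333,247); cap at (478,265) clear of the spanner jaw.

```bash
python3 - <<'E'
from h import *
s=snap('wrist')
h=plane(s,317,13,.095)[:2]; p=plane(s,333.5,247,.126)[:2]; d=h-p; print(h,p,np.linalg.norm(d),np.degrees(np.arctan2(d[1],d[0])))
c=plane(s,482,257,.0505)[:2]; a=plane(s,471,252,.0505)[:2]; b=plane(s,497,295,.0505)[:2]
print('cap',c,'ends',a,b,np.linalg.norm(a-b),np.degrees(np.arctan2(*(b-a)[::-1])))
sd=snap('side'); print('collar side', )
for q in [.472,-.172],[.5205,-.2215],[.576,-.2515],[.471,-.249]: print(delta([*q,.18]))
E
```

```text
[0.63897009 0.22256562] [0.53965229 0.11053918] 0.14971288191634335 48.44118907211053
cap [ 0.60870489 -0.01110823] ends [ 6.04711406e-01 -1.76578777e-04] [ 0.59515221 -0.05105037] 0.05176409242673912 -100.64180622766257
collar side
[-25.65  16.16   6.56]
[-25.66  23.09   6.56]
[-23.8   29.12   6.56]
[-31.12  21.59   6.55]
```

step_arm(
  steps=[
    [[-3.2,2.8,0],[0,0,0]],
    [[-3.2,2.8,0],[0,0,0]],
    [[-3.2,2.8,0],[0,0,0]],
    [[-3.2,2.8,0],[0,0,0]],
    [[-3.2,2.8,0],[0,0,0]],
    [[-3.2,2.8,0],[0,0,0]],
    [[-3.2,2.8,0],[0,0,0]],
    [[-3.2,2.8,0],[0,0,0]],
    [[0,0,0],[0,0,0]],
  ],
)

```text
clock: 11.22
tool_pos: [0.5155, -0.2213, 0.2453]
eef_rot: [0.927, 0.375, 0.0, 0.001]
contact_force: [-0.8, 0.3, -0.5]
opening: 0.452
finger_force: 0.0
```

```bash
python3 - <<'E'
from h import *
s=snap('wrist','w5.png'); t=state(); print(t['clock'],t['tool_pos'],t['eef_rot'])
for q in [.472,-.172],[.5205,-.2215],[.576,-.2515],[.471,-.249]: print(proj(s,[*q,.014]))
E
```

```text
11.275 [ 0.51589502 -0.21828354  0.24541571] [9.26179004e-01 3.77083683e-01 5.37304390e-04 2.42123488e-04]
[252.32502187 198.36269996]
[326.23438789 197.72997717]
[391.34213153 177.51876378]
[311.08474878 252.84054145]
```

View pics/w5.png

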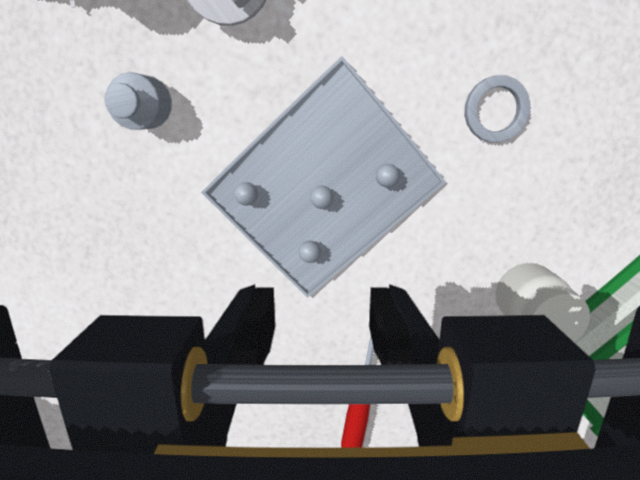

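Balls at (245,194), (321,196), (387,176), (311,251); weight upper left, spacer upper right.

```bash
python3 - <<'E'
from h import *
s=snap('wrist'); t=state()
for u,v in (245,194),(321,196),(387,176),(311,251): 
    p=plane(s,u,v,.014); print(p.round(4),delta([*p[:2],.028]))
print(delta([.538,.108,.25]))
E
```

```text
[ 0.4706 -0.161   0.014 ] [ 0.61 -7.14 21.75]
[ 0.5188 -0.2133  0.014 ] [ 0.38 -0.03 21.75]
[ 0.5748 -0.2439  0.014 ] [ 2.24  6.07 21.76]
[ 0.473  -0.2443  0.014 ] [-5.06 -1.03 21.74]
[ 24.29 -21.62  -0.41]
```

step_arm(
  steps=[
    [[0.2,0.3,5],[0,0,0]],
    [[0,0,5],[0,0,0]],
    [[0,0,5],[0,0,0]],
    [[0,0,0],[0,0,0]],
  ],
  grip_force=12,
)

```text
clock: 11.82
tool_pos: [0.517, -0.2148, 0.0928]
eef_rot: [0.925, 0.38, -0.002, -0.003]
contact_force: [1.0, 1.4, -0.2]
opening: 0.449
finger_force: 0.0
```

```bash
python3 - <<'E'
from h import *
s=snap('wrist','w6.png'); t=state(); print(t['clock'],t['tool_pos'])
print('under tcp',proj(s,[*t['tool_pos'][:2],.014]))
E
```

```text
11.875 [ 0.51863737 -0.21569665  0.09514861]
under tcp [327.65386947 257.76907973]
```

View pics/w6.png

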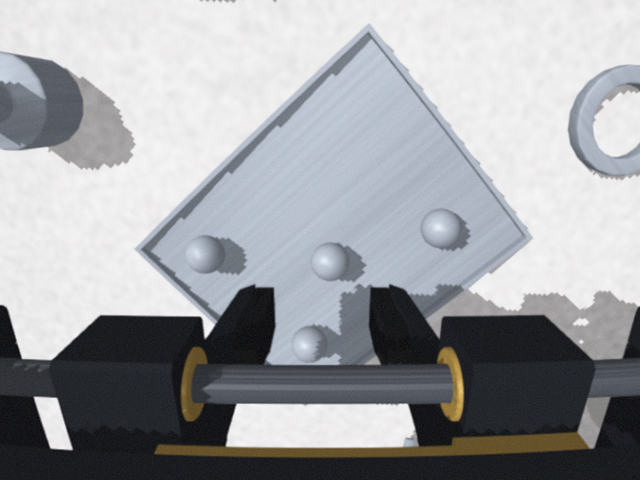

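Ball B at (330,261), 3 px from under the TCP; others at (205,254), (442,229), (309,343). Descend and grip.

step_arm(
  steps=[
    [[-0.2,0.1,3.4],[0,0,0]],
    [[0,0,3.4],[0,0,0]],
    [[0,0,0],[0,0,0]],
  ],
)

```text
clock: 12.25
tool_pos: [0.5183, -0.2192, 0.0284]
eef_rot: [0.925, 0.379, 0.0, -0.0]
contact_force: [0.2, 0.1, -0.2]
opening: 0.449
finger_force: 0.0
```

step_arm(
  steps=[
    [[0,0,0],[0,0,0]],
    [[0,0,0],[0,0,0]],
    [[0,0,0],[0,0,0]],
    [[0,0,0],[0,0,0]],
  ],
  claw=-1,
)

```text
clock: 12.75
tool_pos: [0.5189, -0.2204, 0.0293]
eef_rot: [0.926, 0.378, 0.001, 0.001]
contact_force: [0.3, 0.9, 7.4]
opening: 0.235
finger_force: 12.0
```

```bash
python3 - <<'E'
from h import *
s=snap('wrist'); t=state(); print(t['tool_pos'],t['opening']*88,t['finger_force'])
for p in [.5163,-.2140],[.538,.108]: print(delta([*p,.17]))
img=cv2.cvtColor(s['img'],cv2.COLOR_RGB2BGR); cv2.imwrite('pics/w7.png',img[200:,140:500])
E
```

```text
[ 0.51887158 -0.22035972  0.02930933] 20.511448087821293 12.00063407421112
[  0.28  -0.59 -14.07]
[ 24.38 -22.07 -14.09]
```

View pics/w7.png

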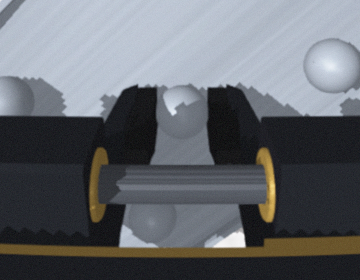

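```bash
python3 - <<'E'
from h import *
s=snap('wrist'); t=state(); p=t['tool_pos']
print(proj(s,[*p[:2],p[2]-.0145])); q=plane(s,322,308,p[2]-.0145); print(delta(q)); print(t['opening'])
E
```

```text
[324.12947051 314.75419008]
[ 0.3  -0.09  1.45]
0.23257311016614032
```

step_arm(
  steps=[
    [[0,0,-1],[0,0,0]],
    [[0,0,-2],[0,0,0]],
    [[0,0,-3],[0,0,0]],
    [[0,0,-4],[0,0,0]],
    [[0,0,-4],[0,0,0]],
    [[0,0,0],[0,0,0]],
  ],
)

```text
clock: 13.6
tool_pos: [0.5192, -0.2207, 0.171]
eef_rot: [0.926, 0.378, 0.002, 0.002]
contact_force: [1.0, -0.2, 0.4]
opening: 0.237
finger_force: 12.0
```

step_arm(
  steps=[
    [[3.05,-2.77,-0.2],[0,0,0]],
    [[3.05,-2.77,0],[0,0,0]],
    [[3.05,-2.77,0],[0,0,0]],
    [[3.05,-2.77,0],[0,0,0]],
    [[3.05,-2.77,0],[0,0,0]],
    [[3.05,-2.77,0],[0,0,0]],
    [[3.05,-2.77,0],[0,0,0]],
    [[3.05,-2.77,0],[0,0,0]],
    [[0,0,0],[0,0,0]],
  ],
)

```text
clock: 14.72
tool_pos: [0.5358, 0.1136, 0.169]
eef_rot: [0.924, 0.381, -0.0, -0.001]
contact_force: [0.4, -0.9, -0.7]
opening: 0.234
finger_force: 12.0
```

```bash
python3 - <<'E'
from h import *
s=snap('wrist','w8.png'); t=state(); p=t['tool_pos']
print(p,t['opening'],proj(s,[.538,.107,.126]),delta([.538,.107,.152]))
sd=snap('side')
img=cv2.cvtColor(s['img'],cv2.COLOR_RGB2BGR)[120:,120:520]; i2=cv2.cvtColor(sd['img'],cv2.COLOR_RGB2BGR)[120:300,230:380]
cv2.imwrite('pics/w8.png',np.hstack([img,cv2.resize(i2,(300,360))]))
E
```

```text
[0.53572338 0.11047109 0.16892438] 0.23748980002569833 [337.24452054 291.48467325] [-0.08  0.41  1.69]
```

View pics/w8.png

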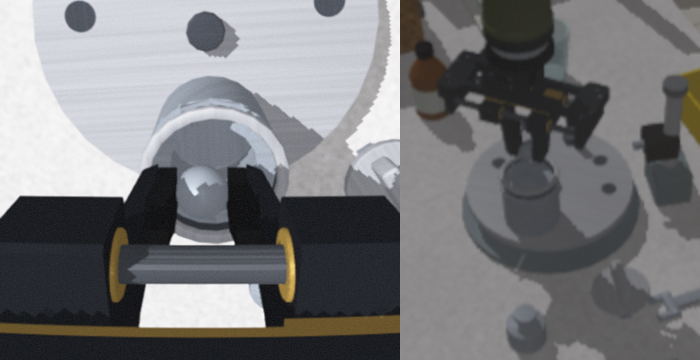

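Collar ring centre about (335,291), ball at (325,300): shift 3–4 mm in +y, lower and release.

step_arm(
  steps=[
    [[-0.1,0.35,0.8],[0,0,0]],
    [[0,0,0.8],[0,0,0]],
    [[0,0,0],[0,0,0]],
    [[0,0,0],[0,0,0]],
  ],
)

```text
clock: 15.32
tool_pos: [0.5384, 0.1056, 0.1536]
eef_rot: [0.926, 0.378, -0.0, 0.0]
contact_force: [-0.6, -0.1, -0.7]
opening: 0.239
finger_force: 12.0
```

step_arm(
  steps=[
    [[0,0,0],[0,0,0]],
    [[0,0,0],[0,0,0]],
    [[0,0,0],[0,0,0]],
    [[0,0,0],[0,0,0]],
    [[0,0,-2],[0,0,0]],
  ],
  claw=-0.1,
)

```text
clock: 15.95
tool_pos: [0.5374, 0.1056, 0.1729]
eef_rot: [0.926, 0.378, -0.002, -0.0]
contact_force: [0.7, 0.3, 0.3]
opening: 0.454
finger_force: 0.0
```

```bash
python3 - <<'E'
from h import *
t=state(); print(t['clock'],t['tool_pos'],t['opening'])
for p in [.4706,-.168],[.5748,-.251],[.473,-.2515]: print(delta([*p,.028]))
E
```

```text
15.95 [0.53738251 0.10557321 0.17286646] 0.4542703880472083
[-23.89  14.87  14.53]
[-22.26  28.09  14.51]
[-29.56  21.    14.54]
```

step_arm(
  steps=[
    [[-3.4,2.1,0],[0,0,0]],
    [[-3.4,2.1,0],[0,0,0]],
    [[-3.4,2.1,0],[0,0,0]],
    [[-3.4,2.1,0],[0,0,0]],
    [[-3.4,2.1,2],[0,0,0]],
    [[-3.4,2.2,3],[0,0,0]],
    [[-3.5,2.2,3],[0,0,0]],
    [[0,0,0],[0,0,0]],
    [[0,0,0],[0,0,0]],
  ],
)

```text
clock: 17.08
tool_pos: [0.4726, -0.1672, 0.0939]
eef_rot: [0.926, 0.378, 0.001, -0.0]
contact_force: [0.4, 0.5, -0.3]
opening: 0.45
finger_force: 0.0
```

```bash
cat >> h.py <<'E'
def balls(zc=.014):
    "Hough circles of ball size in the wrist view -> tool-axis shift to each"
    s=snap('wrist'); t=sensors.get_state(); h=s['position'][2]-zc; rr=s['fx']*.011/h
    g=cv2.GaussianBlur(cv2.cvtColor(s['img'],cv2.COLOR_RGB2GRAY),(3,3),0)
    c=cv2.HoughCircles(g,cv2.HOUGH_GRADIENT,1,25,param1=80,param2=11,minRadius=int(rr*.8),maxRadius=int(rr*1.25)+1)
    for u,v,q in ([] if c is None else c[0]):
        p=plane(s,u,v,zc); 
        if .4<p[0]<.65 and -.36<p[1]<-.12: print(np.round([u,v,q]),p.round(4)[:2],delta([*p[:2],.028]))
    print('tcp',t['clock'],t['tool_pos'].round(4),'under',proj(s,[*t['tool_pos'][:2],zc]).round(),'r',rr)
    return s
E
python3 -c "
from h import *
balls()"
```

```text
[550. 232.  18.] [ 0.5734 -0.2483] [ 1.41 12.86  6.63]
[592. 232.  25.] [ 0.5913 -0.2666] [ 1.41 15.42  6.63]
[282. 254.  23.] [ 0.4585 -0.1487] [ 0.21 -2.3   6.62]
[488.  66.  25.] [ 0.6035 -0.1541] [10.17  8.25  6.64]
[320. 258.  18.] [ 0.471  -0.1657] [-0.09 -0.22  6.62]
[326. 296.  20.] [ 0.4569 -0.1843] [-2.39  0.12  6.62]
[540. 272.  25.] [ 0.5546 -0.2642] [-1.04 12.67  6.63]
[318. 346.  23.] [ 0.4295 -0.2044] [-5.77 -0.37  6.61]
[318. 158.  25.] [ 0.5109 -0.1259] [ 5.55 -0.24  6.63]
[462. 404.  20.] [ 0.4632 -0.3036] [-10.32   9.07   6.61]
tcp 17.125 [ 0.473  -0.1666  0.0942] under [323. 257.] r 20.740549116190667
```

step_arm(
  steps=[
    [[0,-0.2,3.3],[0,0,0]],
    [[0,0,3.3],[0,0,0]],
    [[0,0,0],[0,0,0]],
  ],
)

```text
clock: 17.5
tool_pos: [0.4709, -0.1654, 0.0271]
eef_rot: [0.925, 0.379, -0.001, -0.0]
contact_force: [-0.3, -0.6, -0.2]
opening: 0.45
finger_force: 0.0
```

step_arm(
  steps=[
    [[0,0,0],[0,0,0]],
    [[0,0,0],[0,0,0]],
    [[0,0,0],[0,0,0]],
    [[0,0,0],[0,0,0]],
  ],
  claw=-1,
)

```text
clock: 18.0
tool_pos: [0.4714, -0.1663, 0.0287]
eef_rot: [0.926, 0.378, 0.001, 0.0]
contact_force: [-0.2, 0.6, 6.7]
opening: 0.236
finger_force: 12.0
```

step_arm(
  steps=[
    [[0,0,-1],[0,0,0]],
    [[0,0,-2],[0,0,0]],
    [[0,0,-3],[0,0,0]],
    [[0,0,-4],[0,0,0]],
    [[0,0,-4],[0,0,0]],
    [[0,0,0],[0,0,0]],
  ],
)

```text
clock: 18.75
tool_pos: [0.472, -0.1672, 0.1706]
eef_rot: [0.926, 0.378, 0.002, 0.002]
contact_force: [-0.4, -0.8, -2.0]
opening: 0.234
finger_force: 12.0
```

```bash
python3 -c "
from h import *
print(delta([.538,.106,.17]))"
```

```text
[ 23.83 -14.9    0.05]
```

step_arm(
  steps=[
    [[3.4,-2.1,0],[0,0,0]],
    [[3.4,-2.1,0],[0,0,0]],
    [[3.4,-2.1,0],[0,0,0]],
    [[3.4,-2.1,0],[0,0,0]],
    [[3.4,-2.1,0],[0,0,0]],
    [[3.4,-2.2,0],[0,0,0]],
    [[3.4,-2.2,0],[0,0,0]],
    [[0,0,0.8],[0,0,0]],
    [[0,0,0.8],[0,0,0]],
    [[0,0,0],[0,0,0]],
    [[0,0,0],[0,0,0]],
  ],
)

```text
clock: 20.12
tool_pos: [0.5361, 0.1052, 0.1516]
eef_rot: [0.926, 0.377, -0.0, 0.0]
contact_force: [-0.4, 0.1, -1.0]
opening: 0.236
finger_force: 12.0
```

step_arm(
  steps=[
    [[0,0,0],[0,0,0]],
    [[0,0,0],[0,0,0]],
    [[0,0,0],[0,0,0]],
    [[0,0,0],[0,0,0]],
    [[0,0,-2],[0,0,0]],
  ],
  claw=-0.1,
)

```text
clock: 20.75
tool_pos: [0.5353, 0.1063, 0.1709]
eef_rot: [0.926, 0.378, -0.002, -0.0]
contact_force: [0.1, -1.2, -0.0]
opening: 0.447
finger_force: 0.0
```

step_arm(
  steps=[
    [[-3.2,4,0],[0,0,0]],
    [[-3.2,4,0],[0,0,0]],
    [[-3.2,4,0],[0,0,0]],
    [[-3.2,4,0],[0,0,0]],
    [[-3.2,4,2],[0,0,0]],
    [[-3.2,4,3],[0,0,0]],
    [[-3.1,4,3],[0,0,0]],
    [[0,0,0],[0,0,0]],
    [[0,0,0],[0,0,0]],
  ],
)

```text
clock: 21.88
tool_pos: [0.5733, -0.2485, 0.0917]
eef_rot: [0.926, 0.378, 0.0, -0.001]
contact_force: [0.1, 1.0, -0.4]
opening: 0.451
finger_force: 0.0
```

```bash
python3 -c "
from h import *
balls()" | awk '/tcp/||$4<=20'
```

```text
tcp 21.925 [ 0.5738 -0.2476  0.0923] under [323. 258.] r 20.963655655938506
```

```bash
python3 -c "
from h import *
balls()"
```

```text
[326. 260.  18.] [ 0.5745 -0.2484] [-0.06  0.11  6.46]
[328. 362.  25.] [ 0.5281 -0.2969] [-6.77  0.3   6.45]
[384. 256.  26.] [ 0.599  -0.2708] [0.11 3.42 6.46]
[ 86. 270.  26.] [ 0.4713 -0.1536] [ -0.75 -13.88   6.45]
[288. 366.  23.] [ 0.5081 -0.2809] [-7.06 -2.24  6.44]
[244.  96.  26.] [ 0.6076 -0.1579] [ 8.66 -4.    6.47]
[226. 388.  18.] [ 0.4679 -0.2642] [-8.76 -6.25  6.44]
[422. 282.  17.] [ 0.6039 -0.2977] [-1.42  5.69  6.46]
[ 64. 328.  25.] [ 0.4285 -0.1646] [ -4.57 -16.1    6.45]
[306.  96.  25.] [ 0.6297 -0.1799] [ 8.68 -0.89  6.47]
[284. 338.  23.] [ 0.521  -0.2665] [-5.14 -2.36  6.45]
[346. 206.  23.] [ 0.6041 -0.2343] [3.04 1.19 6.46]
[180. 402.  22.] [ 0.4373 -0.2511] [-10.01  -9.33   6.44]
[ 98. 294.  23.] [ 0.4641 -0.1673] [ -2.22 -13.41   6.45]
[354. 150.  25.] [ 0.6275 -0.2165] [5.95 1.56 6.47]
[302. 160.  24.] [ 0.6052 -0.2012] [ 5.44 -1.09  6.47]
[322. 120.  17.] [ 0.6266 -0.1941] [ 7.46 -0.09  6.47]
tcp 21.975 [ 0.574  -0.2473  0.0926] under [323. 259.] r 20.901361131555944
```

Ball C sits at (326,260), on centre. Descend and take it.

step_arm(
  steps=[
    [[0,0.1,3.2],[0,0,0]],
    [[0,0,3.2],[0,0,0]],
    [[0,0,0],[0,0,0]],
  ],
)

```text
clock: 22.35
tool_pos: [0.5729, -0.2479, 0.0266]
eef_rot: [0.925, 0.379, -0.001, -0.001]
contact_force: [-0.5, 0.0, 0.3]
opening: 0.447
finger_force: 0.0
```

step_arm(
  steps=[
    [[0,0,0],[0,0,0]],
    [[0,0,0],[0,0,0]],
    [[0,0,0],[0,0,0]],
    [[0,0,0],[0,0,0]],
  ],
  claw=-1,
)

```text
clock: 22.85
tool_pos: [0.5749, -0.2503, 0.0291]
eef_rot: [0.926, 0.378, 0.001, 0.001]
contact_force: [-0.5, 0.8, 6.8]
opening: 0.238
finger_force: 12.0
```

step_arm(
  steps=[
    [[0,0,-1],[0,0,0]],
    [[0,0,-2],[0,0,0]],
    [[0,0,-3],[0,0,0]],
    [[0,0,-4],[0,0,0]],
    [[0,0,-4],[0,0,0]],
    [[0,0,0],[0,0,0]],
  ],
)

```text
clock: 23.6
tool_pos: [0.576, -0.251, 0.1722]
eef_rot: [0.926, 0.378, 0.003, 0.003]
contact_force: [0.3, -0.5, -1.6]
opening: 0.239
finger_force: 12.0
```

```bash
python3 -c "
from h import *
print(delta([.538,.106,.17]))"
```

```text
[ 22.27 -28.16   0.1 ]
```

step_arm(
  steps=[
    [[3.2,-4,0],[0,0,0]],
    [[3.2,-4,0],[0,0,0]],
    [[3.2,-4,0],[0,0,0]],
    [[3.2,-4,0],[0,0,0]],
    [[3.2,-4,0],[0,0,0]],
    [[3.2,-4,0],[0,0,0]],
    [[3.1,-4.2,0],[0,0,0]],
    [[0,0,0.9],[0,0,0]],
    [[0,0,0.9],[0,0,0]],
    [[0,0,0],[0,0,0]],
    [[0,0,0],[0,0,0]],
  ],
)

```text
clock: 24.98
tool_pos: [0.5357, 0.1057, 0.1496]
eef_rot: [0.926, 0.377, -0.0, 0.0]
contact_force: [0.3, -0.1, -0.5]
opening: 0.234
finger_force: 12.0
```

step_arm(
  steps=[
    [[0,0,0],[0,0,0]],
    [[0,0,0],[0,0,0]],
    [[0,0,0],[0,0,0]],
    [[0,0,0],[0,0,0]],
    [[0,0,-2],[0,0,0]],
  ],
  claw=-0.1,
)

```text
clock: 25.6
tool_pos: [0.5346, 0.1071, 0.1689]
eef_rot: [0.926, 0.378, -0.002, -0.0]
contact_force: [0.2, -0.6, 0.1]
opening: 0.448
finger_force: 0.0
```

step_arm(
  steps=[
    [[-4.2,3,0],[0,0,0]],
    [[-4.2,3,0],[0,0,0]],
    [[-4.2,3,0],[0,0,0]],
    [[-4.2,3,0],[0,0,0]],
    [[-4.2,3,2],[0,0,0]],
    [[-4.2,3,3],[0,0,0]],
    [[-4.2,3,2.8],[0,0,0]],
    [[0,0,0],[0,0,0]],
    [[0,0,0],[0,0,0]],
  ],
)

```text
clock: 26.72
tool_pos: [0.4731, -0.2478, 0.0918]
eef_rot: [0.926, 0.378, 0.0, -0.0]
contact_force: [-0.4, 0.5, 0.1]
opening: 0.45
finger_force: 0.0
```

```bash
python3 -c "
from h import *
balls()" | grep -e tcp -e '1[78]\.\]'
```

```text
[530. 194.  17.] [ 0.5782 -0.3016] [ 3.61 11.22  6.43]
tcp 26.775 [ 0.4737 -0.247   0.0922] under [323. 258.] r 20.95318302193739
```

```bash
python3 -c "
from h import *
s=balls()
cv2.imwrite('pics/w9.png',cv2.cvtColor(s['img'],cv2.COLOR_RGB2BGR))"
```

```text
[318. 306.  25.] [ 0.4503 -0.2651] [-2.98 -0.35  6.43]
[168. 156.  26.] [ 0.4572 -0.1482] [ 5.72 -8.18  6.44]
[416. 274.  20.] [ 0.5047 -0.2909] [-0.92  5.31  6.44]
[376. 262.  25.] [ 0.4937 -0.2692] [-0.18  2.99  6.44]
[524. 148.  25.] [ 0.592  -0.2783] [ 6.18 10.54  6.45]
[314. 262.  20.] [ 0.4688 -0.2447] [-0.23 -0.5   6.44]
[212. 202.  25.] [ 0.4546 -0.181 ] [ 3.24 -6.03  6.44]
[548. 180.  26.] [ 0.5909 -0.3019] [ 4.45 12.14  6.45]
[230.  88.  24.] [ 0.5062 -0.1498] [ 9.1  -4.63  6.45]
[394. 304.  17.] [ 0.4831 -0.2959] [-2.8   4.15  6.44]
[434. 364.  25.] [ 0.4718 -0.3449] [-7.05  6.85  6.43]
[466.  58.  22.] [ 0.5983 -0.2227] [10.54  7.03  6.46]
[502. 108.  20.] [ 0.5962 -0.2541] [8.18 9.11 6.46]
tcp 26.825 [ 0.4738 -0.2467  0.0924] under [323. 259.] r 20.909032272406954
```

step_arm(
  steps=[
    [[-0.1,-0.4,3.2],[0,0,0]],
    [[0,0,3.2],[0,0,0]],
    [[0,0,0],[0,0,0]],
  ],
)

```text
clock: 27.2
tool_pos: [0.469, -0.2442, 0.0269]
eef_rot: [0.925, 0.38, -0.001, -0.001]
contact_force: [-0.1, 0.1, -0.3]
opening: 0.449
finger_force: 0.0
```

step_arm(
  steps=[
    [[0,0,0],[0,0,0]],
    [[0,0,0],[0,0,0]],
    [[0,0,0],[0,0,0]],
    [[0,0,0],[0,0,0]],
  ],
  claw=-1,
)

```text
clock: 27.7
tool_pos: [0.4702, -0.2466, 0.0288]
eef_rot: [0.926, 0.378, 0.001, 0.001]
contact_force: [0.1, 0.6, 6.6]
opening: 0.235
finger_force: 12.0
```

Got it. Carry to the pot and release.

step_arm(
  steps=[
    [[0,0,-1],[0,0,0]],
    [[0,0,-2],[0,0,0]],
    [[0,0,-3],[0,0,0]],
    [[0,0,-4],[0,0,0]],
    [[0,0,-4],[0,0,0]],
    [[0,0,0],[0,0,0]],
  ],
)

```text
clock: 28.45
tool_pos: [0.4704, -0.2472, 0.1707]
eef_rot: [0.926, 0.378, 0.002, 0.002]
contact_force: [0.5, -0.4, -0.1]
opening: 0.238
finger_force: 12.0
```

```bash
python3 -c "
from h import *
print(state()['opening'],delta([.538,.106,.17]))"
```

```text
0.23758494162659557 [ 2.954e+01 -2.050e+01  2.000e-02]
```

step_arm(
  steps=[
    [[4.2,-3,0],[0,0,0]],
    [[4.2,-3,0],[0,0,0]],
    [[4.2,-3,0],[0,0,0]],
    [[4.2,-3,0],[0,0,0]],
    [[4.2,-3,0],[0,0,0]],
    [[4.2,-2.8,0],[0,0,0]],
    [[4.2,-2.7,0],[0,0,0]],
    [[0,0,0],[0,0,0]],
    [[0,0,0],[0,0,0]],
  ],
)

```text
clock: 29.58
tool_pos: [0.5345, 0.1046, 0.1668]
eef_rot: [0.926, 0.378, -0.002, 0.0]
contact_force: [-0.3, -0.5, -0.6]
opening: 0.236
finger_force: 12.0
```

```bash
python3 -c "
from h import *
print(state()['opening'],delta([.538,.106,.152]))"
```

```text
0.23626164118750975 [0.35 0.15 1.48]
```

step_arm(
  steps=[
    [[0.3,0.15,0.7],[0,0,0]],
    [[0,0,0.8],[0,0,0]],
    [[0,0,0],[0,0,0]],
    [[0,0,0],[0,0,0]],
  ],
)

```text
clock: 30.08
tool_pos: [0.5386, 0.1066, 0.1526]
eef_rot: [0.926, 0.378, -0.0, 0.0]
contact_force: [-0.1, 0.2, -0.2]
opening: 0.236
finger_force: 12.0
```

step_arm(
  steps=[
    [[0,0,0],[0,0,0]],
    [[0,0,0],[0,0,0]],
    [[0,0,0],[0,0,0]],
    [[0,0,0],[0,0,0]],
    [[0,0,-4],[0,0,0]],
    [[-3,2,-5],[0,0,0]],
    [[-3,3,-2],[0,0,0]],
    [[0,0,0],[0,0,0]],
    [[0,0,0],[0,0,0]],
  ],
  claw=-0.1,
)

```text
clock: 31.2
tool_pos: [0.5307, 0.0298, 0.2625]
eef_rot: [0.926, 0.378, -0.0, -0.0]
contact_force: [-0.8, 0.8, -0.7]
opening: 0.448
finger_force: 0.0
```

```bash
python3 - <<'E'
from h import *
s=snap('wrist'); t=state(); print(t['clock'],t['tool_pos'])
print('pot',proj(s,[.538,.106,.126]),'cap',proj(s,[.60,-.035,.0505]))
b=cv2.convertScaleAbs(cv2.cvtColor(s['img'],cv2.COLOR_RGB2BGR)[0:300,200:600],alpha=.8)
cv2.imwrite('pics/w10.png',cv2.resize(b,(800,600),interpolation=cv2.INTER_CUBIC))
E
```

```text
31.25 [0.53050727 0.03045004 0.26217569]
pot [249.12883975 145.52587272] cap [429.28030157 201.78378711]
```

View pics/w10.png

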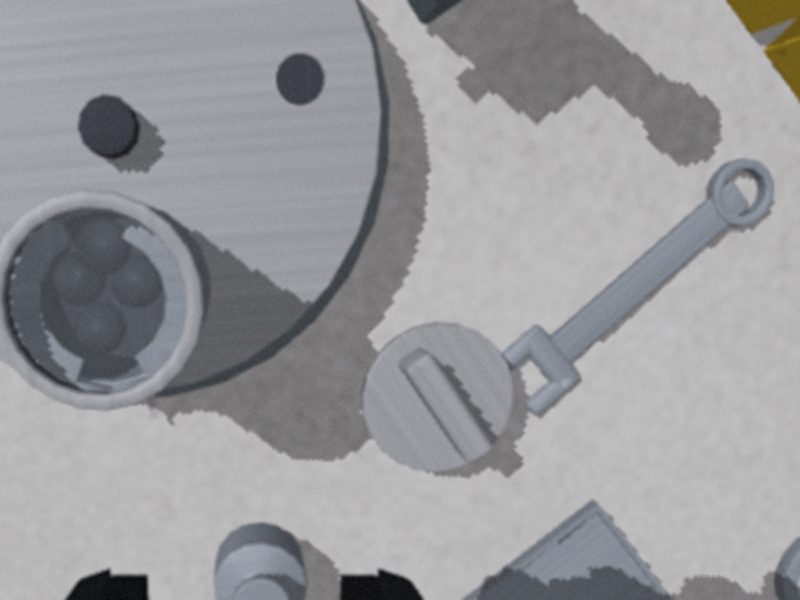

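All four balls are inside the pot; cap disc centre at (419,198), bar centre about (423,202) full-frame, ends about (406,178) and (439,226).

```bash
python3 - <<'E'
from h import *
s=snap('wrist'); t=state(); print(t['q'].round(2), np.degrees(R.from_quat(t['eef_rot']).as_euler('xyz'))[2])
f=lambda x,y,z: plane(s,200+x/2,y/2,z)[:2]
a=f(412,357,.0505);b=f(478,452,.0505); print(a,b,np.linalg.norm(a-b),np.degrees(np.arctan2(*(b-a)[::-1])),'mid',(a+b)/2)
print('disc',f(438,397,.0265),'hub',f(107,120,.05),'pot',f(101,300,.126))
# disc from side view: bright-edge box of the cap given by eye earlier: (342,263)
for p in (a+b)/2,: print(delta([*p,.047]))
E
```

```text
[ 0.03  0.57 -0.27  1.84  0.21  0.76 -1.15] 44.57470524088074
[ 0.59903711 -0.00374881] [ 0.59128882 -0.05742171] 0.05422929220419713 -98.21454665305987 mid [ 0.59516297 -0.03058526]
disc [ 0.59599089 -0.03309201] hub [0.57772848 0.1562684 ] pot [0.53614873 0.10406474]
[ 0.32  8.94 21.49]
```

step_arm(
  steps=[
    [[0.03,3.1,0],[0,0,0]],
    [[0.03,3.1,0],[0,0,0]],
    [[0.03,3.1,0],[0,0,0]],
    [[0,0,3],[0,0,-9.3]],
    [[0,0,4],[0,0,-9.3]],
    [[0,0,4],[0,0,-9.3]],
    [[0,0,0],[0,0,-9.3]],
    [[0,0,0],[0,0,0]],
    [[0,0,0],[0,0,0]],
  ],
)

```text
clock: 32.42
tool_pos: [0.597, -0.0357, 0.1528]
eef_rot: [0.757, 0.653, 0.0, 0.0]
contact_force: [-0.1, -0.9, 0.6]
opening: 0.454
finger_force: 0.0
```

```bash
python3 - <<'E'
from h import *
s=snap('wrist'); t=state(); print(t['clock'],t['tool_pos'],np.degrees(R.from_quat(t['eef_rot']).as_euler('xyz'))[2])
print('under tcp',proj(s,[*t['tool_pos'][:2],.0505]),proj(s,[*t['tool_pos'][:2],.0265]))
b=cv2.cvtColor(s['img'],cv2.COLOR_RGB2BGR)[120:390,140:500]
cv2.imwrite('pics/w11.png',cv2.resize(b,(800,600),interpolation=cv2.INTER_CUBIC))
E
```

```text
32.475 [ 0.59704805 -0.03595532  0.15303506] 81.56685752131973
under tcp [322.51595554 246.52708586] [322.40666823 235.17398548]
```

View pics/w11.png

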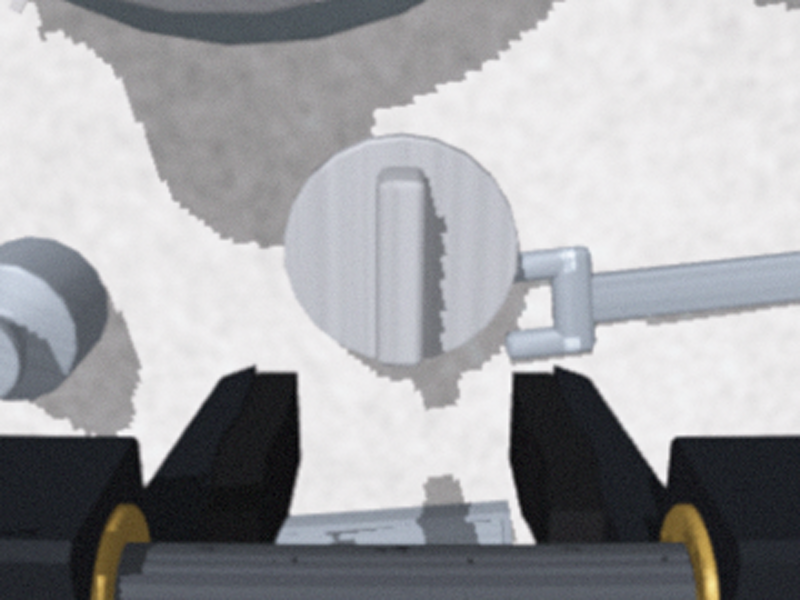

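Cap disc centre at (320,232) full-frame, bar centre (320,242), aligned with the pads; TCP about 2–3 mm short in x. Descend and grip.

step_arm(
  steps=[
    [[0.2,-0.1,4],[0,0,0]],
    [[0,0,4],[0,0,0]],
    [[0,0,2.5],[0,0,0]],
    [[0,0,0],[0,0,0]],
    [[0,0,0],[0,0,0]],
  ],
)

```text
clock: 33.1
tool_pos: [0.5964, -0.0342, 0.0482]
eef_rot: [0.757, 0.653, 0.0, 0.0]
contact_force: [-0.5, 0.2, 0.9]
opening: 0.447
finger_force: 0.0
```

step_arm(
  steps=[
    [[0,0,0],[0,0,0]],
    [[0,0,0],[0,0,0]],
    [[0,0,0],[0,0,0]],
    [[0,0,0],[0,0,0]],
    [[0,0,0],[0,0,0]],
  ],
  claw=-1,
  grip_force=40,
)

```text
clock: 33.72
tool_pos: [0.5961, -0.0346, 0.0479]
eef_rot: [0.757, 0.654, 0.0, 0.0]
contact_force: [-1.0, -0.3, 2.6]
opening: 0.155
finger_force: 40.0
```

```bash
python3 - <<'E'
from h import *
s=snap('wrist'); t=state(); print(t['clock'],t['tool_pos'],t['opening']*88,t['contact_force'],np.degrees(R.from_quat(t['eef_rot']).as_euler('xyz'))[2])
sd=snap('side'); sc=snap('scene')
p=t['tool_pos']; print('side',proj(sd,[*p[:2],.0265]),'scene',proj(sc,[*p[:2],.0265]),'wrist',proj(s,[*p[:2],.0265]))
cv2.imwrite('pics/w12.png',cv2.cvtColor(s['img'],cv2.COLOR_RGB2BGR))
E
```

```text
33.775 [ 0.59607985 -0.03450616  0.04788524] 13.555594593143047 [-0.41473431 -0.84736189  1.64432341] 81.63881141371688
side [339.63880307 263.41212489] scene [315.79451534 277.57850033] wrist [322.8846401  307.53535165]
```

step_arm(
  steps=[
    [[0,0,-2],[0,0,0]],
    [[0,0,-4],[0,0,0]],
    [[0,0,-5],[0,0,0]],
    [[0,0,-5],[0,0,0]],
    [[3.3,-2,-1],[0,0,0]],
    [[3.3,-2,0],[0,0,0]],
    [[3.3,-2,0],[0,0,0]],
    [[3.3,-1.9,0],[0,0,0]],
    [[0,0,0],[0,0,0]],
  ],
)

```text
clock: 35.0
tool_pos: [0.5355, 0.1117, 0.219]
eef_rot: [0.754, 0.656, 0.001, -0.001]
contact_force: [0.4, -0.3, -1.5]
opening: 0.156
finger_force: 40.0
```

step_arm(
  steps=[
    [[0,0,0],[0,0,-10.5]],
    [[0,0,0],[0,0,-10.5]],
    [[0,0,0],[0,0,-10.5]],
    [[0,0,0],[0,0,-10.5]],
    [[0,0,0],[0,0,-10.5]],
    [[0,0,0],[0,0,-10.5]],
    [[0,0,0],[0,0,-10.5]],
    [[0,0,0],[0,0,-10.5]],
    [[0,0,0],[0,0,-10.5]],
    [[0,0,0],[0,0,-10.5]],
    [[0,0,0],[0,0,-10.5]],
    [[0,0,0],[0,0,-10.5]],
  ],
)

```text
clock: 36.5
tool_pos: [0.5374, 0.1057, 0.2181]
eef_rot: [-0.241, 0.971, -0.001, -0.0]
contact_force: [-0.4, 0.6, -1.7]
opening: 0.157
finger_force: 40.0
```

```bash
python3 - <<'E'
from h import *
t=state(); print(t['clock'],t['tool_pos'],t['opening']*88,np.degrees(R.from_quat(t['eef_rot']).as_euler('xyz'))[2],t['q'].round(2),delta([.5375,.1075,.20]))
E
```

```text
36.5 [0.53740669 0.10571961 0.21809446] 13.814342557654511 -152.13669964469588 [ 0.28  0.83 -1.02  1.82  0.84  1.    0.96] [-0.09  0.16  1.81]
```

step_arm(
  steps=[
    [[0,0,0],[0,0,-10.3]],
    [[0,0,0],[0,0,-10.3]],
    [[0,0,0],[0,0,0]],
    [[0,0,0],[0,0,0]],
  ],
)

```text
clock: 37.0
tool_pos: [0.5372, 0.1068, 0.2179]
eef_rot: [-0.407, 0.913, -0.0, -0.0]
contact_force: [0.3, -0.4, -1.5]
opening: 0.156
finger_force: 40.0
```

```bash
python3 - <<'E'
from h import *
s=snap('wrist'); t=state(); p=t['tool_pos']; print(t['clock'],p,np.degrees(R.from_quat(t['eef_rot']).as_euler('xyz'))[2])
print('pot',proj(s,[.5375,.1075,.126]),proj(s,[.5375,.1075,.111]),'hub',proj(s,[.5770,.1565,.05]),'capdisc top',proj(s,[*p[:2],p[2]-.0205]))
sd=snap('side'); sc=snap('scene')
print('side pot',proj(sd,[.5375,.1075,.126]),'disc bottom',proj(sd,[*p[:2],p[2]-.0285]))
print('scene pot',proj(sc,[.5375,.1075,.126]),'disc bottom',proj(sc,[*p[:2],p[2]-.0285]))
B=lambda s:cv2.cvtColor(s['img'],cv2.COLOR_RGB2BGR)
w=cv2.resize(B(s),(640,480))[60:420,140:500]
a=cv2.resize(B(sd)[130:240,270:380],(400,400),interpolation=cv2.INTER_CUBIC); b=cv2.resize(B(sc)[190:300,320:430],(400,400),interpolation=cv2.INTER_CUBIC)
a=cv2.convertScaleAbs(a,alpha=1.3)
w=cv2.resize(w,(400,400)); out=np.zeros((600,800,3),np.uint8)
out[:300,:400]=cv2.resize(a,(400,300)) if 0 else a[50:350]; out[300:600,:400]=b[50:350]; out[:400,400:]=w
cv2.imwrite('pics/w13.png',out)
E
```

```text
37.05 [0.53713072 0.10699203 0.21789859] -131.93527268593897
pot [321.15567836 250.12215433] [321.21466987 242.21792319] hub [325.64861838 291.04554681] capdisc top [320.57528667 305.33730779]
side pot [295.00082062 204.27752928] disc bottom [293.52345205 185.2837968 ]
scene pot [386.30098514 230.65335284] disc bottom [388.38620692 205.00690638]
```

View pics/w13.png

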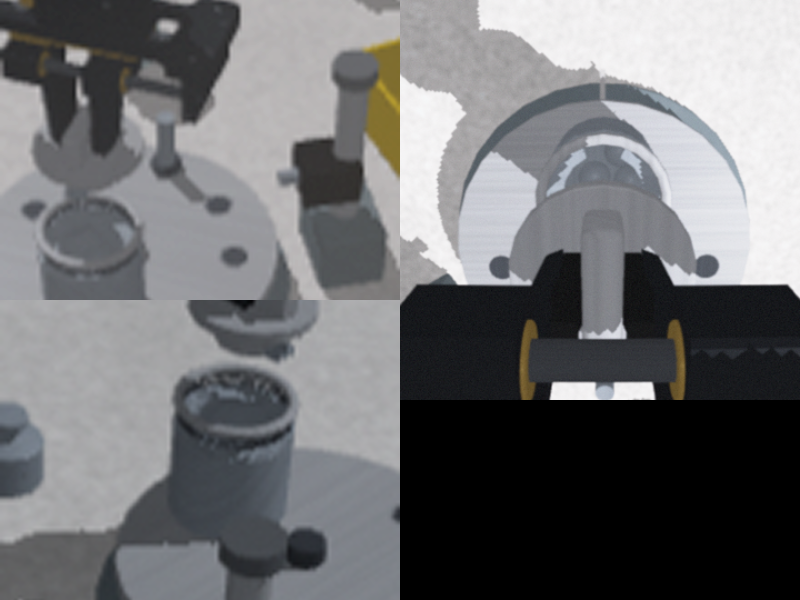

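Side crop: collar at about (91,230), cap disc above it; scene crop: collar (236,402), cap above; wrist: collar arc ahead of the cap disc, seemingly ~6 mm farther in tool +x than assumed. Balls visible inside. I'll measure ring edges numerically.

```bash
cat > ring.py <<'E'
from h import *
from scipy.optimize import least_squares
def ring(s,c,z,rad,span=90,lo=-.010,hi=.012):
    "outer edge points of a horizontal circle on the side away from the camera -> centre (fixed radius)"
    g=cv2.GaussianBlur(cv2.cvtColor(s['img'],cv2.COLOR_RGB2GRAY),(0,0),1).astype(np.float32)
    c=np.array(c); pts=[]
    v=c-np.array(s['position'])[:2]; a0=np.arctan2(v[1],v[0]); rho=np.arange(rad+lo,rad+hi,.0004)
    for a in a0+np.radians(np.arange(-span,span+1,4)):
        px=np.array([proj(s,[*(c+q*np.array([np.cos(a),np.sin(a)])),z]) for q in rho],np.float32)
        val=cv2.remap(g,px[:,:1],px[:,1:],cv2.INTER_LINEAR)[:,0]
        d=np.abs(np.gradient(val)); k=np.where(d>max(.6*d.max(),1.0))[0]
        if len(k): pts.append(c+rho[k[-1]]*np.array([np.cos(a),np.sin(a)]))
    pts=np.array(pts); f=lambda x: np.linalg.norm(pts-x,axis=1)-rad
    o=least_squares(f,c,loss='soft_l1',f_scale=.0008); return o.x.round(4),len(pts),np.median(np.abs(f(o.x))).round(4)
E
python3 - <<'E'
from ring import *
t=state(); p=t['tool_pos']; print(p)
for n in('wrist','side','scene'):
    s=snap(n)
    c=[.536,.1055]
    for _ in range(2):
        o=ring(s,c,.126,.037,60 if n=='wrist' else 80); c=o[0]
    print(n,'pot',o)
    if n=='wrist': print('cap',ring(s,p[:2],p[2]-.0205,.0365,60))
    else: print('cap top',ring(s,p[:2],p[2]-.0205,.0365,50))
E
```

```text
[0.5370836  0.1073488  0.21789373]
wrist pot (array([0.5337, 0.1035]), 21, np.float64(0.0029))
cap (array([0.5345, 0.1054]), 30, np.float64(0.003))
side pot (array([0.5298, 0.1012]), 35, np.float64(0.0014))
cap top (array([0.5431, 0.1141]), 19, np.float64(0.0037))
scene pot (array([0.5331, 0.1025]), 41, np.float64(0.0025))
cap top (array([0.5267, 0.1013]), 19, np.float64(0.0006))
```

Pot centre is nearer (0.534,0.104): shift +4 mm in tool x and lower gently.

step_arm(
  steps=[
    [[0.4,0,2],[0,0,0]],
    [[0,0,2],[0,0,0]],
    [[0,0,0.4],[0,0,0]],
    [[0,0,0.3],[0,0,0]],
    [[0,0,0.3],[0,0,0]],
    [[0,0,0],[0,0,0]],
    [[0,0,0],[0,0,0]],
  ],
)

```text
clock: 38.17
tool_pos: [0.5345, 0.1047, 0.168]
eef_rot: [-0.409, 0.913, -0.0, 0.0]
contact_force: [0.6, -0.7, -1.8]
opening: 0.154
finger_force: 40.0
```

step_arm(
  steps=[
    [[0,0,0.2],[0,0,0]],
    [[0,0,0.2],[0,0,0]],
    [[0,0,0.2],[0,0,0]],
    [[0,0,0],[0,0,0]],
  ],
)

```text
clock: 38.67
tool_pos: [0.5342, 0.1045, 0.1615]
eef_rot: [-0.409, 0.913, -0.0, -0.0]
contact_force: [-0.1, -0.3, -0.9]
opening: 0.158
finger_force: 40.0
```

step_arm(
  steps=[
    [[0,0,0.2],[0,0,0]],
    [[0,0,0],[0,0,0]],
  ],
)

```text
clock: 38.92
tool_pos: [0.5342, 0.1046, 0.1595]
eef_rot: [-0.409, 0.913, -0.0, -0.0]
contact_force: [-1.3, -0.2, -2.0]
opening: 0.154
finger_force: 40.0
```

step_arm(
  steps=[
    [[0,0,0.2],[0,0,0]],
    [[0,0,0],[0,0,0]],
  ],
)

```text
clock: 39.17
tool_pos: [0.5342, 0.1044, 0.1575]
eef_rot: [-0.409, 0.913, -0.0, -0.0]
contact_force: [0.1, 0.7, -0.9]
opening: 0.155
finger_force: 40.0
```

step_arm(
  steps=[
    [[0,0,0.2],[0,0,0]],
    [[0,0,0],[0,0,0]],
  ],
)

```text
clock: 39.42
tool_pos: [0.5342, 0.1044, 0.1555]
eef_rot: [-0.409, 0.913, -0.0, -0.0]
contact_force: [0.0, -0.2, -2.1]
opening: 0.154
finger_force: 40.0
```

step_arm(
  steps=[
    [[0,0,0.2],[0,0,0]],
    [[0,0,0.2],[0,0,0]],
    [[0,0,0],[0,0,0]],
  ],
)

```text
clock: 39.8
tool_pos: [0.5342, 0.1044, 0.1525]
eef_rot: [-0.409, 0.913, -0.001, -0.0]
contact_force: [-3.2, -2.6, 8.4]
opening: 0.151
finger_force: 40.0
```

step_arm(
  steps=[
    [[0,0,0.2],[0,0,0]],
    [[0,0,0.2],[0,0,0]],
    [[0,0,0],[0,0,0]],
  ],
)

```text
clock: 40.17
tool_pos: [0.5338, 0.104, 0.1488]
eef_rot: [-0.409, 0.913, -0.001, -0.0]
contact_force: [-4.7, -4.7, 12.2]
opening: 0.151
finger_force: 40.0
```

step_arm(
  steps=[
    [[0,0,0.2],[0,0,0]],
    [[0,0,0],[0,0,0]],
  ],
)

```text
clock: 40.42
tool_pos: [0.5338, 0.104, 0.147]
eef_rot: [-0.409, 0.913, -0.001, -0.0]
contact_force: [-3.9, -5.3, 13.4]
opening: 0.155
finger_force: 40.0
```

step_arm(
  steps=[
    [[0.12,0,0],[0,0,0]],
    [[0,0,0.1],[0,0,0]],
    [[0,0,0],[0,0,0]],
  ],
)

```text
clock: 40.8
tool_pos: [0.5337, 0.1039, 0.1462]
eef_rot: [-0.409, 0.913, -0.001, 0.001]
contact_force: [-3.6, -3.1, 13.1]
opening: 0.153
finger_force: 40.0
```

step_arm(
  steps=[
    [[0,0,0.1],[0,0,0]],
    [[0,0,0],[0,0,0]],
  ],
)

```text
clock: 41.05
tool_pos: [0.5337, 0.1039, 0.1453]
eef_rot: [-0.409, 0.913, -0.001, 0.001]
contact_force: [-4.5, -3.2, 13.7]
opening: 0.161
finger_force: 40.0
```

step_arm(
  steps=[
    [[0.1,0,0.1],[0,0,0]],
    [[0,0,0],[0,0,0]],
  ],
)

```text
clock: 41.3
tool_pos: [0.5337, 0.1038, 0.1452]
eef_rot: [-0.409, 0.913, -0.001, 0.002]
contact_force: [-4.0, -3.1, 19.3]
opening: 0.154
finger_force: 40.0
```

step_arm(
  steps=[
    [[0,0,0.05],[0,0,0]],
    [[0,0,0],[0,0,5]],
    [[0,0,0],[0,0,5]],
    [[0,0,0],[0,0,0]],
  ],
)

```text
clock: 41.8
tool_pos: [0.5327, 0.1045, 0.1452]
eef_rot: [-0.329, 0.944, -0.0, 0.001]
contact_force: [-6.0, -3.5, 24.3]
opening: 0.155
finger_force: 40.2
```

```bash
python3 -c "
from h import *
t=state(); print(t['moment'],t['contact_force'],np.degrees(R.from_quat(t['eef_rot']).as_euler('xyz')))"
```

```text
[-0.62357629  1.30799254  0.36565294] [-5.95836324 -3.47667521 24.26722463] [-1.79929130e+02  1.45350512e-01 -1.41616144e+02]
```

step_arm(
  steps=[
    [[0,0,0],[0,0,5]],
    [[0,0,0],[0,0,5]],
    [[0,0,0],[0,0,5]],
    [[0,0,0],[0,0,5]],
    [[0,0,0],[0,0,0]],
  ],
)

```text
clock: 42.42
tool_pos: [0.533, 0.1054, 0.1452]
eef_rot: [-0.16, 0.987, 0.001, 0.002]
contact_force: [-5.7, -0.7, 21.5]
opening: 0.157
finger_force: 40.1
```

```bash
python3 -c "
from h import *
t=state(); print(t['moment'],t['contact_force'],np.degrees(R.from_quat(t['eef_rot']).as_euler('xyz')),t['opening']*88)"
```

```text
[-0.2908961   1.09275785  0.2736231 ] [-5.71810054 -0.68622135 21.52700998] [ 179.93593523    0.22492146 -161.61803497] 13.789394233804176
```

step_arm(
  steps=[
    [[0,0,0],[0,0,5]],
    [[0,0,0],[0,0,5]],
    [[0,0,0],[0,0,5]],
    [[0,0,0],[0,0,5]],
    [[0,0,0],[0,0,5]],
    [[0,0,0],[0,0,5]],
    [[0,0,0],[0,0,0]],
  ],
)

```text
clock: 43.3
tool_pos: [0.5336, 0.1062, 0.1452]
eef_rot: [0.101, 0.995, 0.002, 0.002]
contact_force: [-4.4, 0.3, 21.0]
opening: 0.153
finger_force: 40.1
```

step_arm(
  steps=[
    [[0,0,0],[0,0,5]],
    [[0,0,0],[0,0,5]],
    [[0,0,0],[0,0,5]],
    [[0,0,0],[0,0,5]],
    [[0,0,0],[0,0,0]],
  ],
)

```text
clock: 43.92
tool_pos: [0.5341, 0.1067, 0.1452]
eef_rot: [0.272, 0.962, 0.003, 0.002]
contact_force: [-4.3, 1.5, 20.1]
opening: 0.151
finger_force: 40.1
```

```bash
python3 -c "
from h import *
t=state(); print(t['moment'],t['contact_force'],np.degrees(R.from_quat(t['eef_rot']).as_euler('xyz')),t['opening']*88)"
```

```text
[0.18484802 0.76416496 0.30969969] [-4.34292745  1.50954976 20.13676869] [1.79604883e+02 1.27221456e-01 1.48425543e+02] 13.246026045178247
```

step_arm(
  steps=[
    [[0,0,0],[0,0,5]],
    [[0,0,0],[0,0,3]],
    [[0,0,0],[0,0,0]],
  ],
)

```text
clock: 44.3
tool_pos: [0.5342, 0.1067, 0.1452]
eef_rot: [0.338, 0.941, 0.003, 0.002]
contact_force: [-3.8, 2.1, 20.5]
opening: 0.154
finger_force: 40.3
```

```bash
python3 -c "
from h import *
t=state(); print(t['moment'],t['contact_force'],np.degrees(R.from_quat(t['eef_rot']).as_euler('xyz')),t['opening']*88)"
```

```text
[0.17982642 0.77125977 0.49848996] [-3.84931213  2.09987379 20.50796214] [1.79584987e+02 8.05161437e-02 1.40484326e+02] 13.552892458042983
```

step_arm(
  steps=[
    [[0,0,0],[0,0,2]],
    [[0,0,0],[0,0,2]],
    [[0,0,0],[0,0,0]],
  ],
)

```text
clock: 44.68
tool_pos: [0.5336, 0.1065, 0.1452]
eef_rot: [0.37, 0.929, 0.003, 0.002]
contact_force: [-4.4, 0.9, 21.4]
opening: 0.153
finger_force: 40.6
```

```bash
python3 -c "
from h import *
t=state(); print(t['moment'],t['contact_force'],np.degrees(R.from_quat(t['eef_rot']).as_euler('xyz')),t['opening']*88)"
```

```text
[0.06480628 0.97485547 0.70336199] [-4.40056835  0.94659606 21.38205993] [1.79647792e+02 5.06426882e-02 1.36546648e+02] 13.444730356960896
```

step_arm(
  steps=[
    [[0,0,-0.1],[0,0,-2]],
    [[0,0,-0.1],[0,0,0]],
    [[0,0,-0.1],[0,0,0]],
    [[0,0,0],[0,0,0]],
  ],
)

```text
clock: 45.18
tool_pos: [0.5335, 0.1057, 0.1463]
eef_rot: [0.355, 0.935, 0.002, 0.0]
contact_force: [-0.9, 2.7, 7.0]
opening: 0.154
finger_force: 40.0
```

step_arm(
  steps=[
    [[0,0,-0.1],[0,0,0]],
    [[0,0,-0.1],[0,0,0]],
    [[0,0,0],[0,0,0]],
  ],
)

```text
clock: 45.55
tool_pos: [0.5335, 0.1056, 0.1481]
eef_rot: [0.355, 0.935, 0.002, 0.0]
contact_force: [-1.4, 3.0, 6.1]
opening: 0.153
finger_force: 40.0
```

step_arm(
  steps=[
    [[0,0,-0.1],[0,0,0]],
    [[0,0,0],[0,0,0]],
  ],
)

```text
clock: 45.8
tool_pos: [0.5335, 0.1053, 0.1491]
eef_rot: [0.356, 0.935, 0.002, 0.0]
contact_force: [-0.9, 3.1, 6.0]
opening: 0.159
finger_force: 40.0
```

step_arm(
  steps=[
    [[0,0,-0.1],[0,0,0]],
    [[0,0,0],[0,0,0]],
  ],
)

```text
clock: 46.05
tool_pos: [0.5335, 0.1052, 0.15]
eef_rot: [0.356, 0.935, 0.002, 0.0]
contact_force: [-0.5, 4.1, 5.5]
opening: 0.156
finger_force: 40.0
```

```bash
python3 -c "
from h import *
t=state(); print(t['moment'],t['contact_force'],np.degrees(R.from_quat(t['eef_rot']).as_euler('xyz')),t['tool_pos'])"
```

```text
[0.73635296 0.13214408 0.05468027] [-0.45928717  4.12766063  5.47562857] [ 1.79760245e+02 -4.68712505e-02  1.38329621e+02] [0.53349773 0.10523684 0.14998234]
```

step_arm(
  steps=[
    [[0,0,-0.1],[0,0,0]],
    [[0,0,0],[0,0,0]],
  ],
)

```text
clock: 46.3
tool_pos: [0.5335, 0.1052, 0.1504]
eef_rot: [0.356, 0.935, 0.002, 0.0]
contact_force: [0.1, 4.8, 0.2]
opening: 0.154
finger_force: 40.0
```

step_arm(
  steps=[
    [[0,0,-0.1],[0,0,0]],
    [[0,0,0],[0,0,0]],
  ],
)

```text
clock: 46.55
tool_pos: [0.5335, 0.1052, 0.1504]
eef_rot: [0.356, 0.935, 0.002, -0.0]
contact_force: [2.1, 6.4, -7.5]
opening: 0.158
finger_force: 40.0
```

step_arm(
  steps=[
    [[0,0,-0.05],[0,0,0]],
    [[0,0,0],[0,0,0]],
  ],
)

```text
clock: 46.8
tool_pos: [0.5335, 0.1052, 0.1505]
eef_rot: [0.356, 0.935, 0.002, -0.001]
contact_force: [3.0, 6.8, -11.2]
opening: 0.157
finger_force: 40.0
```

Cap blocks at exactly the locked height. Relax, release, and lift.

step_arm(
  steps=[
    [[0,0,0.15],[0,0,0]],
    [[0,0,0],[0,0,0]],
  ],
)

```text
clock: 47.05
tool_pos: [0.5335, 0.105, 0.1504]
eef_rot: [0.356, 0.935, 0.002, 0.0]
contact_force: [0.4, 6.6, -0.5]
opening: 0.152
finger_force: 40.0
```

step_arm(
  steps=[
    [[0,0,0],[0,0,0]],
    [[0,0,0],[0,0,0]],
    [[0,0,0],[0,0,0]],
    [[0,0,0],[0,0,0]],
  ],
  claw=-0.1,
  grip_force=20,
)

```text
clock: 47.55
tool_pos: [0.5328, 0.1025, 0.1501]
eef_rot: [0.357, 0.934, -0.0, 0.0]
contact_force: [0.5, -0.2, -0.9]
opening: 0.45
finger_force: 0.0
```

step_arm(
  steps=[
    [[0,0,-2],[0,0,0]],
    [[0,0,-4],[0,0,0]],
    [[0,0,-4],[0,0,0]],
    [[0,0,0],[0,0,0]],
    [[0,0,0],[0,0,0]],
  ],
)

```text
clock: 48.18
tool_pos: [0.5325, 0.1023, 0.2496]
eef_rot: [0.357, 0.934, -0.001, -0.0]
contact_force: [-0.2, 0.3, 0.4]
opening: 0.452
finger_force: 0.0
```

```bash
python3 - <<'E'
from ring import *
t=state(); p=t['tool_pos']; print(t['clock'],p,np.degrees(R.from_quat(t['eef_rot']).as_euler('xyz'))[2],t['q'].round(2))
s=snap('wrist','w14.png')
# bar edges in the wrist view: long straight segments near the predicted bar
c=proj(s,[.5335,.105,.153]); print('pred bar',c)
g=cv2.cvtColor(s['img'],cv2.COLOR_RGB2GRAY)
l=cv2.HoughLinesP(cv2.Canny(g,40,100),1,np.pi/360,25,minLineLength=35,maxLineGap=5)
for a in ([] if l is None else l[:,0]):
    m=(a[:2]+a[2:])/2
    if np.hypot(*(m-c))<60: 
        A=plane(s,a[0],a[1],.153);B=plane(s,a[2],a[3],.153); print(a,np.degrees(np.arctan2(*(B-A)[1::-1]))%180,((A+B)/2).round(4)[:2])
for n in('wrist','scene','side'):
    s=snap(n); print(n,'cap disc',ring(s,[.5335,.105],.129,.0365,70))
E
```

```text
48.175 [0.53247897 0.10232622 0.24963365] 138.22727967116455 [ 0.19  0.69 -0.8   1.81  0.62  0.91 -0.05]
pred bar [325.36581048 247.084313  ]
[336 288 336 216] 138.77645250078294 [0.5407 0.1073]
[317 242 317 198] 137.93773670155804 [0.5177 0.1124]
[316 241 318 288] 140.19877550524697 [0.5388 0.0934]
[299 219 301 274] 139.15133348919807 [0.5233 0.0935]
wrist cap disc (array([0.5401, 0.1052]), 32, np.float64(0.0021))
scene cap disc (array([0.5309, 0.1056]), 31, np.float64(0.0017))
side cap disc (array([0.5303, 0.1112]), 18, np.float64(0.0052))
```

Cap bar lies at about 139°, square to the notches; cap locked. Now over to the handle.

step_arm(
  steps=[
    [[0,4,0],[0,0,0]],
    [[0,4,0],[0,0,0]],
    [[0,4,0],[0,0,0]],
    [[0,4,0],[0,0,0]],
    [[0,0,0],[0,0,10]],
    [[0,0,0],[0,0,10]],
    [[0,0,0],[0,0,10]],
    [[0,0,0],[0,0,10]],
    [[0,0,0],[0,0,10]],
    [[0,0,0],[0,0,10]],
    [[0,0,0],[0,0,10]],
    [[0,0,0],[0,0,10]],
  ],
)

```text
clock: 49.88
tool_pos: [0.639, 0.2223, 0.2491]
eef_rot: [0.875, 0.484, -0.001, -0.0]
contact_force: [-0.3, 0.4, 0.6]
opening: 0.448
finger_force: 0.0
```

step_arm(
  steps=[
    [[0,0,3],[0,0,10]],
    [[0,0,3],[0,0,0]],
    [[0,0,0],[0,0,0]],
    [[0,0,0],[0,0,0]],
  ],
)

```text
clock: 50.38
tool_pos: [0.6398, 0.2227, 0.1908]
eef_rot: [0.913, 0.409, 0.0, -0.0]
contact_force: [0.3, 0.1, 0.4]
opening: 0.449
finger_force: 0.0
```

```bash
python3 - <<'E'
from ring import *
t=state(); p=t['tool_pos']; print(t['clock'],p,np.degrees(R.from_quat(t['eef_rot']).as_euler('xyz'))[2],t['q'].round(2),delta([.640,.221,.077]))
s=snap('wrist'); c=proj(s,[.640,.221,.095]); rr=s['fx']*.007/(s['position'][2]-.095); print('pred',c,rr)
g=cv2.GaussianBlur(cv2.cvtColor(s['img'],cv2.COLOR_RGB2GRAY),(3,3),0)
h=cv2.HoughCircles(g,cv2.HOUGH_GRADIENT,1,8,param1=80,param2=9,minRadius=int(rr*.8),maxRadius=int(rr*1.2)+1)
for u,v,q in h[0]:
    if np.hypot(u-c[0],v-c[1])<40: print(u,v,q,plane(s,u,v,.095).round(4))
sd=snap('side');sc=snap('scene'); print('bottle',plane(sd,245,176,0),plane(sc,516,276,0))
E
```

```text
50.375 [0.63980638 0.22274931 0.19077346] 48.25657990240079 [-0.23  0.85 -0.34  1.45  0.33  0.9  -1.4 ] [-0.13  0.13 11.38]
pred [325.47643152 250.99929677] 12.253917863341485
320.5 254.5 10.6 [0.6363 0.2213 0.095 ]
320.5 230.5 14.4 [0.6464 0.2326 0.095 ]
326.5 236.5 10.6 [0.6466 0.2275 0.095 ]
bottle [0.48062684 0.4060772  0.        ] [0.48956607 0.41644501 0.        ]
```

step_arm(
  steps=[
    [[0,0,4],[0,0,0]],
    [[0,0,4],[0,0,0]],
    [[0,0,3.3],[0,0,0]],
    [[0,0,0],[0,0,0]],
    [[0,0,0],[0,0,0]],
  ],
)

```text
clock: 51.15
tool_pos: [0.6406, 0.223, 0.0791]
eef_rot: [0.913, 0.409, 0.002, -0.0]
contact_force: [0.1, -0.3, -0.0]
opening: 0.451
finger_force: 0.0
```

step_arm(
  steps=[
    [[0,0,0],[0,0,0]],
    [[0,0,0],[0,0,0]],
    [[0,0,0],[0,0,0]],
    [[0,0,0],[0,0,0]],
  ],
  claw=-1,
  grip_force=25,
)

```text
clock: 51.65
tool_pos: [0.6396, 0.2228, 0.078]
eef_rot: [0.913, 0.409, 0.0, -0.0]
contact_force: [-1.2, -0.2, 5.3]
opening: 0.149
finger_force: 25.0
```

step_arm(
  steps=[
    [[0,0,0],[0,0,1.8]],
    [[-0.03,-0.78,0],[0,0,-5]],
    [[-0.03,-0.78,0],[0,0,-5]],
    [[-0.03,-0.78,0],[0,0,-5]],
    [[-0.03,-0.78,0],[0,0,-5]],
    [[0,0,0],[0,0,0]],
  ],
)

```text
clock: 52.4
tool_pos: [0.6134, 0.2393, 0.078]
eef_rot: [0.836, 0.548, -0.0, 0.0]
contact_force: [-0.6, -1.9, 6.5]
opening: 0.146
finger_force: 25.0
```

step_arm(
  steps=[
    [[-0.03,-0.78,0],[0,0,-5]],
    [[-0.03,-0.78,0],[0,0,-5]],
    [[-0.03,-0.78,0],[0,0,-5]],
    [[-0.03,-0.78,0],[0,0,-5]],
    [[-0.03,-0.78,0],[0,0,-5]],
    [[-0.03,-0.78,0],[0,0,-5]],
    [[-0.03,-0.78,0],[0,0,-5]],
    [[-0.03,-0.78,0],[0,0,-5]],
    [[0,0,0],[0,0,0]],
  ],
)

```text
clock: 53.52
tool_pos: [0.552, 0.2434, 0.078]
eef_rot: [0.599, 0.801, -0.0, 0.0]
contact_force: [-2.1, -2.3, 7.5]
opening: 0.147
finger_force: 25.0
```

```bash
python3 - <<'E'
from h import *
t=state(); p=t['tool_pos'][:2]; d=p-[.5766,.1567]; print(t['contact_force'],np.linalg.norm(d),np.degrees(np.arctan2(d[1],d[0])),np.degrees(R.from_quat(t['eef_rot']).as_euler('xyz'))[2],t['q'].round(2))
E
```

```text
[-2.12389409 -2.27166669  7.54278311] 0.0901114356756766 105.83631359637847 106.46334409988675 [-0.21  0.95 -0.5   1.74  0.72  0.64 -0.85]
```

step_arm(
  steps=[
    [[-0.03,-0.78,0],[0,0,-5]],
    [[-0.03,-0.78,0],[0,0,-5]],
    [[-0.03,-0.78,0],[0,0,-5]],
    [[-0.03,-0.78,0],[0,0,-5]],
    [[-0.03,-0.78,0],[0,0,-5]],
    [[-0.03,-0.78,0],[0,0,-5]],
    [[-0.03,-0.78,0],[0,0,-5]],
    [[-0.03,-0.78,0],[0,0,-5]],
    [[-0.03,-0.78,0],[0,0,-5]],
    [[-0.03,-0.78,0],[0,0,-5]],
    [[0,0,0],[0,0,0]],
  ],
)

```text
clock: 54.9
tool_pos: [0.4928, 0.1948, 0.0779]
eef_rot: [0.203, 0.979, 0.0, -0.002]
contact_force: [-6.9, 1.2, 10.5]
opening: 0.146
finger_force: 25.0
```

step_arm(
  steps=[
    [[0,-0.31,0],[0,0,-2]],
    [[0,-0.31,0],[0,0,-2]],
    [[0,0,0],[0,0,0]],
  ],
)

```text
clock: 55.28
tool_pos: [0.4904, 0.1895, 0.0779]
eef_rot: [0.169, 0.986, 0.0, -0.002]
contact_force: [-7.8, 1.0, 10.7]
opening: 0.15
finger_force: 25.0
```

```bash
python3 - <<'E'
from h import *
t=state(); p=t['tool_pos'][:2]; d=p-[.5766,.1567]; print(t['contact_force'],np.linalg.norm(d),np.degrees(np.arctan2(d[1],d[0])),np.degrees(R.from_quat(t['eef_rot']).as_euler('xyz'))[2],t['q'].round(2))
E
```

```text
[-7.8160472   0.99056214 10.70510403] 0.0922635461258642 159.17569524768018 160.5400760722054 [-0.07  0.94 -0.66  1.97  1.03  0.61 -0.21]
```

step_arm(
  steps=[
    [[0.1,-0.16,0],[0,0,-1]],
    [[0,-0.31,0],[0,0,-2]],
    [[0,0,0],[0,0,0]],
  ],
)

```text
clock: 55.65
tool_pos: [0.4885, 0.1849, 0.0779]
eef_rot: [0.143, 0.99, 0.0, -0.001]
contact_force: [-7.4, 1.1, 9.7]
opening: 0.154
finger_force: 25.0
```

step_arm(
  steps=[
    [[0,-0.16,0],[0,0,-1]],
    [[0,0,0],[0,0,0]],
  ],
)

```text
clock: 55.9
tool_pos: [0.488, 0.1836, 0.0779]
eef_rot: [0.135, 0.991, 0.0, -0.001]
contact_force: [-7.0, 0.1, 10.9]
opening: 0.146
finger_force: 25.0
```

step_arm(
  steps=[
    [[0,-0.16,0],[0,0,-1]],
    [[0,0,0],[0,0,0]],
  ],
)

```text
clock: 56.15
tool_pos: [0.488, 0.1832, 0.0779]
eef_rot: [0.126, 0.992, 0.002, -0.001]
contact_force: [-5.5, 2.5, 8.6]
opening: 0.151
finger_force: 25.0
```

step_arm(
  steps=[
    [[0,-0.16,0],[0,0,-1]],
    [[0,0,0],[0,0,0]],
  ],
)

```text
clock: 56.4
tool_pos: [0.488, 0.1829, 0.0779]
eef_rot: [0.117, 0.993, 0.003, -0.001]
contact_force: [-4.5, 3.6, 5.4]
opening: 0.15
finger_force: 25.0
```

step_arm(
  steps=[
    [[0,-0.16,0],[0,0,-1]],
    [[0,0,0],[0,0,0]],
  ],
)

```text
clock: 56.65
tool_pos: [0.488, 0.1827, 0.0779]
eef_rot: [0.108, 0.994, 0.004, -0.001]
contact_force: [-2.6, 7.0, 2.6]
opening: 0.147
finger_force: 25.0
```

step_arm(
  steps=[
    [[0,-0.16,0],[0,0,-1]],
    [[0,0,0],[0,0,0]],
  ],
)

```text
clock: 56.9
tool_pos: [0.4882, 0.1824, 0.0779]
eef_rot: [0.099, 0.995, 0.006, -0.001]
contact_force: [-2.6, 10.0, -0.5]
opening: 0.15
finger_force: 25.0
```

step_arm(
  steps=[
    [[0,-0.16,0],[0,0,-0.5]],
    [[0,0,0],[0,0,0]],
  ],
)

```text
clock: 57.15
tool_pos: [0.4877, 0.181, 0.0779]
eef_rot: [0.095, 0.996, 0.006, -0.001]
contact_force: [-2.3, 9.5, 0.6]
opening: 0.147
finger_force: 25.0
```

step_arm(
  steps=[
    [[0,-0.16,0],[0,0,-0.5]],
    [[0,0,0],[0,0,0]],
  ],
)

```text
clock: 57.4
tool_pos: [0.4869, 0.1783, 0.0779]
eef_rot: [0.09, 0.996, 0.005, -0.001]
contact_force: [-3.7, 7.2, 2.5]
opening: 0.151
finger_force: 25.0
```

step_arm(
  steps=[
    [[0,-0.16,0],[0,0,-0.5]],
    [[0,0,0],[0,0,0]],
  ],
)

```text
clock: 57.65
tool_pos: [0.4862, 0.176, 0.0779]
eef_rot: [0.086, 0.996, 0.004, -0.001]
contact_force: [-4.6, 7.4, 4.1]
opening: 0.151
finger_force: 25.0
```

step_arm(
  steps=[
    [[0,-0.16,0],[0,0,-0.5]],
    [[0,0,0],[0,0,0]],
  ],
)

```text
clock: 57.9
tool_pos: [0.4857, 0.1738, 0.0779]
eef_rot: [0.081, 0.997, 0.003, -0.001]
contact_force: [-6.4, 5.2, 6.3]
opening: 0.146
finger_force: 25.0
```

step_arm(
  steps=[
    [[0,-0.16,0],[0,0,-0.5]],
    [[0,0,0],[0,0,0]],
  ],
)

```text
clock: 58.15
tool_pos: [0.4852, 0.1719, 0.0779]
eef_rot: [0.077, 0.997, 0.003, -0.001]
contact_force: [-6.2, 4.1, 6.4]
opening: 0.151
finger_force: 25.0
```

step_arm(
  steps=[
    [[0,-0.16,0],[0,0,-0.5]],
    [[0,0,0],[0,0,0]],
  ],
)

```text
clock: 58.4
tool_pos: [0.4849, 0.1704, 0.0779]
eef_rot: [0.072, 0.997, 0.003, -0.001]
contact_force: [-6.2, 4.0, 6.1]
opening: 0.149
finger_force: 25.0
```

By chord length the handle is now about 130° from loading: the 10 N was leaving the detent on the far side. Back up clockwise.

step_arm(
  steps=[
    [[0,0.16,0],[0,0,0.5]],
    [[0,0.16,0],[0,0,0.5]],
    [[0,0.16,0],[0,0,0.5]],
    [[0,0.16,0],[0,0,0.5]],
    [[0,0,0],[0,0,0]],
  ],
)

```text
clock: 59.02
tool_pos: [0.4854, 0.1714, 0.0778]
eef_rot: [0.092, 0.996, -0.003, -0.001]
contact_force: [-7.3, -3.3, 15.4]
opening: 0.148
finger_force: 25.0
```

step_arm(
  steps=[
    [[0,0.16,0],[0,0,1]],
    [[0,0.16,0],[0,0,1]],
    [[0,0,0],[0,0,0]],
  ],
)

```text
clock: 59.4
tool_pos: [0.4859, 0.1726, 0.0777]
eef_rot: [0.11, 0.994, -0.004, -0.001]
contact_force: [-8.4, -7.1, 17.0]
opening: 0.147
finger_force: 25.0
```

step_arm(
  steps=[
    [[0,0.16,0],[0,0,1]],
    [[0,0,0],[0,0,0]],
  ],
)

```text
clock: 59.65
tool_pos: [0.4867, 0.1756, 0.0777]
eef_rot: [0.118, 0.993, -0.003, -0.001]
contact_force: [-7.2, -5.1, 13.9]
opening: 0.149
finger_force: 25.0
```

step_arm(
  steps=[
    [[0,0.16,0],[0,0,1]],
    [[0,0,0],[0,0,0]],
  ],
)

```text
clock: 59.9
tool_pos: [0.4874, 0.1784, 0.0777]
eef_rot: [0.127, 0.992, -0.002, -0.001]
contact_force: [-5.8, -2.5, 11.3]
opening: 0.151
finger_force: 25.0
```

step_arm(
  steps=[
    [[0,0.16,0],[0,0,1]],
    [[0,0,0],[0,0,0]],
  ],
)

```text
clock: 60.15
tool_pos: [0.4882, 0.1808, 0.0778]
eef_rot: [0.135, 0.991, -0.001, -0.001]
contact_force: [-4.7, -1.5, 9.6]
opening: 0.153
finger_force: 25.0
```

step_arm(
  steps=[
    [[0,0.16,0],[0,0,1]],
    [[0,0,0],[0,0,0]],
  ],
)

```text
clock: 60.4
tool_pos: [0.4888, 0.1828, 0.0778]
eef_rot: [0.144, 0.99, -0.0, -0.001]
contact_force: [-4.7, -0.8, 9.2]
opening: 0.148
finger_force: 25.0
```

step_arm(
  steps=[
    [[0,0.1,0],[0,0,1]],
    [[0,0,0],[0,0,0]],
  ],
)

```text
clock: 60.65
tool_pos: [0.4892, 0.1839, 0.0778]
eef_rot: [0.153, 0.988, -0.0, -0.001]
contact_force: [-4.2, -0.9, 9.4]
opening: 0.151
finger_force: 25.0
```

step_arm(
  steps=[
    [[0,0,0],[0,0,0]],
    [[0,0,0],[0,0,0]],
    [[0,0,0],[0,0,0]],
    [[0,0,0],[0,0,0]],
    [[0,0,0],[0,0,0]],
  ],
  claw=-0.1,
)

```text
clock: 61.28
tool_pos: [0.4906, 0.1836, 0.0772]
eef_rot: [0.153, 0.988, -0.0, 0.0]
contact_force: [0.2, 0.5, 0.4]
opening: 0.447
finger_force: 0.0
```

step_arm(
  steps=[
    [[0,0,-3],[0,0,0]],
    [[0,0,-5],[0,0,0]],
    [[0,0,-5],[0,0,0]],
    [[0,0,-4],[0,0,0]],
    [[0,0,0],[0,0,0]],
    [[0,0,0],[0,0,0]],
  ],
)

```text
clock: 62.02
tool_pos: [0.4902, 0.183, 0.2466]
eef_rot: [0.153, 0.988, -0.001, -0.0]
contact_force: [0.1, 0.2, -0.8]
opening: 0.45
finger_force: 0.0
```

```bash
python3 - <<'E'
from ring import *
t=state(); print(t['clock'],t['tool_pos'],t['contact_force'],np.degrees(R.from_quat(t['eef_rot']).as_euler('xyz'))[2])
s=snap('wrist'); g=cv2.GaussianBlur(cv2.cvtColor(s['img'],cv2.COLOR_RGB2GRAY),(3,3),0)
# dark holes/hub of the disc
H=s['position'][2]-.045
_,b=cv2.threshold(g,75,255,cv2.THRESH_BINARY_INV)
n,l,st,ce=cv2.connectedComponentsWithStats(b)
for i in range(1,n):
    if 150<st[i,4]<2500 and .6<st[i,2]/st[i,3]<1.7: 
        P=plane(s,*ce[i],.047); print(st[i,2:].tolist(),ce[i].round(1),P[:2].round(4),np.linalg.norm(P[:2]-[.5755,.1565]).round(4),np.degrees(np.arctan2(P[1]-.1565,P[0]-.5755)).round(1))
c=proj(s,[.489,.183,.095]); rr=s['fx']*.007/(s['position'][2]-.095); print('pred handle',c,rr)
h=cv2.HoughCircles(g,cv2.HOUGH_GRADIENT,1,8,param1=80,param2=9,minRadius=int(rr*.8),maxRadius=int(rr*1.2)+1)
for u,v,q in h[0]:
    if np.hypot(u-c[0],v-c[1])<40: print(u,v,q,plane(s,u,v,.095).round(4))
edges=cv2.Canny(g,40,100)
L=cv2.HoughLinesP(edges,1,np.pi/360,25,minLineLength=30,maxLineGap=4); c=proj(s,[.638,.139,.153]); print('bar at',c)
for a in L[:,0]:
    if np.hypot(*((a[:2]+a[2:])/2-c))<50:
        A=plane(s,*map(float,a[:2]),.153);B=plane(s,*map(float,a[2:]),.153); print(a,np.degrees(np.arctan2(*(B-A)[1::-1]))%180)
E
```

```text
62.025 [0.49023239 0.18295424 0.2465685 ] [ 0.11871879  0.18319418 -0.75572978] 162.4318998893248
[29, 38, 455] [446.2 272.3] [0.5811 0.2739] 0.1175 87.3
[24, 25, 357] [316.5 305.5] [0.5768 0.151 ] 0.0057 -76.3
pred handle [320.35149948 222.35392698] 9.792422095043731
324.5 208.5 11.4 [0.4799 0.1891 0.095 ]
323.5 223.5 10.3 [0.4905 0.185  0.095 ]
317.5 213.5 8.4 [0.4819 0.1831 0.095 ]
bar at [324.76536682 448.07702943]
[241 447 400 447] 72.37661886100766
[268 404 363 404] 72.4294177240108
[251 457 354 457] 72.69507913189628
[275 438 318 439] 71.00030559934058
[314 419 345 419] 72.25140254822311
[324 440 355 439] 74.50365428278167
```

```bash
python3 - <<'E'
from ring import *
for n in('scene','side'):
    s=snap(n,n+'9.png')
    for c in ([.637,.139],[.640,.142]): 
        for _ in range(2): o=ring(s,c,.129,.0365,70); c=o[0]
        print(n,'cap disc',o,'dir',np.degrees(np.arctan2(c[1]-.1565,c[0]-.5755)).round(1),np.linalg.norm(c-[.5755,.1565]).round(4))
    g=cv2.cvtColor(s['img'],cv2.COLOR_RGB2GRAY); c=proj(s,[.638,.139,.153])
    L=cv2.HoughLinesP(cv2.Canny(g,30,80),1,np.pi/360,10,minLineLength=12,maxLineGap=2)
    for a in L[:,0]:
        if np.hypot(*((a[:2]+a[2:])/2-c))<16:
            A=plane(s,*map(float,a[:2]),.153);B=plane(s,*map(float,a[2:]),.153); print('line',a,np.degrees(np.arctan2(*(B-A)[1::-1])).round(1)%180,np.linalg.norm(B-A).round(3),((A+B)/2)[:2].round(3))
E
```

```text
scene cap disc (array([0.6202, 0.1346]), 35, np.float64(0.0013)) dir -26.1 0.0498
scene cap disc (array([0.6361, 0.1401]), 28, np.float64(0.0079)) dir -15.1 0.0628
line [410 253 423 252] 106.0 0.026 [0.641 0.169]
line [386 249 406 255] 71.4 0.041 [0.645 0.13 ]
line [388 244 407 244] 99.1 0.037 [0.619 0.132]
side cap disc (array([0.6374, 0.1372]), 13, np.float64(0.0027)) dir -17.3 0.0648
side cap disc (array([0.648, 0.14 ]), 2, np.float64(0.0)) dir -12.8 0.0744
line [321 177 326 189] 82.5 0.046 [0.621 0.124]
```

step_arm(
  steps=[
    [[0,0,5],[0,0,0]],
    [[0,0,5],[0,0,0]],
    [[0,0,4],[0,0,0]],
    [[0,0,2.9],[0,0,0]],
    [[0,-0.8,0],[0,0,0]],
    [[0,0,0],[0,0,0]],
    [[0,0,0],[0,0,0]],
  ],
)

```text
clock: 63.05
tool_pos: [0.4887, 0.1763, 0.0794]
eef_rot: [0.153, 0.988, 0.001, 0.001]
contact_force: [0.4, 0.2, 0.2]
opening: 0.453
finger_force: 0.0
```

```bash
python3 - <<'E'
from h import *
from scipy.optimize import least_squares
a=np.array([(.5546,.2441),(.5948,.245),(.624,.234),(.6309,.2292),(.6369,.2246),(.6395,.2224)]);b=np.array([(.6396,.2228),(.6134,.2393),(.552,.2434),(.4928,.1948),(.4904,.1895),(.4885,.1849),(.4892,.1839)])
for P in (b,np.vstack([a,b])):
  for fix in (0,.09):
    f=lambda x: np.linalg.norm(P-x[:2],axis=1)-(fix or x[2]); o=least_squares(f,[.576,.156,.09]); c=o.x[:2]
    an=lambda p: np.degrees(np.arctan2(p[1]-c[1],p[0]-c[0])); print(o.x.round(4),np.abs(o.fun).max().round(4),an((.6396,.2228)),an((.4892,.1839))-an((.6396,.2228)))
E
```

```text
[0.5769 0.1532 0.0936] 0.0007 47.98808429695724 112.7155607005679
[0.5752 0.1579 0.09  ] 0.0014 45.21171355601036 117.9823450858012
[0.5767 0.1534 0.0933] 0.0007 47.79439649875303 113.01781021392324
[0.5755 0.1579 0.09  ] 0.0013 45.39413885465971 117.82157647938598
```

step_arm(
  steps=[
    [[0,-0.3,0],[0,0,0]],
    [[0,0,0],[0,0,0]],
  ],
)

```text
clock: 63.3
tool_pos: [0.4874, 0.1728, 0.0787]
eef_rot: [0.153, 0.988, -0.0, 0.0]
contact_force: [0.2, -0.5, 0.4]
opening: 0.45
finger_force: 0.0
```

step_arm(
  steps=[
    [[0,-0.2,0],[0,0,0]],
    [[0,0,0],[0,0,0]],
  ],
)

```text
clock: 63.55
tool_pos: [0.4866, 0.1711, 0.0782]
eef_rot: [0.153, 0.988, -0.0, 0.0]
contact_force: [0.2, 0.1, 0.4]
opening: 0.449
finger_force: 0.0
```

step_arm(
  steps=[
    [[0,-0.2,0],[0,0,0]],
    [[0,0,0],[0,0,0]],
  ],
)

```text
clock: 63.8
tool_pos: [0.4863, 0.1704, 0.0783]
eef_rot: [0.152, 0.988, 0.001, 0.0]
contact_force: [1.0, 3.8, -1.8]
opening: 0.452
finger_force: 1.7
```

step_arm(
  steps=[
    [[0,-0.2,0],[0,0,0]],
    [[0,0,0],[0,0,0]],
  ],
)

```text
clock: 64.05
tool_pos: [0.4862, 0.17, 0.0783]
eef_rot: [0.152, 0.988, 0.003, 0.0]
contact_force: [3.1, 7.0, -6.3]
opening: 0.45
finger_force: 3.4
```

step_arm(
  steps=[
    [[0,-0.2,0],[0,0,0]],
    [[0,0,0],[0,0,0]],
  ],
)

```text
clock: 64.3
tool_pos: [0.486, 0.1697, 0.0784]
eef_rot: [0.152, 0.988, 0.004, 0.001]
contact_force: [3.3, 8.5, -8.7]
opening: 0.452
finger_force: 4.8
```

step_arm(
  steps=[
    [[0,0.8,0],[0,0,0]],
    [[0,1.2,0],[0,0,0]],
    [[0,0.6,0],[0,0,0]],
    [[0,0,0],[0,0,0]],
    [[0,0,0],[0,0,0]],
  ],
)

```text
clock: 64.92
tool_pos: [0.4925, 0.1897, 0.0781]
eef_rot: [0.153, 0.988, -0.001, -0.0]
contact_force: [-0.3, -0.2, -0.2]
opening: 0.45
finger_force: 0.0
```

step_arm(
  steps=[
    [[0,0.2,0],[0,0,0]],
    [[0,0,0],[0,0,0]],
  ],
)

```text
clock: 65.18
tool_pos: [0.4933, 0.1922, 0.0782]
eef_rot: [0.153, 0.988, -0.0, 0.0]
contact_force: [-0.4, 0.3, 0.6]
opening: 0.449
finger_force: 0.0
```

step_arm(
  steps=[
    [[0,0.2,0],[0,0,0]],
    [[0,0,0],[0,0,0]],
  ],
)

```text
clock: 65.42
tool_pos: [0.4939, 0.1943, 0.0782]
eef_rot: [0.153, 0.988, 0.0, 0.0]
contact_force: [0.3, 0.1, -0.6]
opening: 0.446
finger_force: 0.0
```

step_arm(
  steps=[
    [[0,0.2,0],[0,0,0]],
    [[0,0,0],[0,0,0]],
  ],
)

```text
clock: 65.68
tool_pos: [0.4944, 0.196, 0.0782]
eef_rot: [0.153, 0.988, -0.0, 0.0]
contact_force: [0.2, -0.2, -0.6]
opening: 0.447
finger_force: 0.2
```

step_arm(
  steps=[
    [[0,0.2,0],[0,0,0]],
    [[0,0,0],[0,0,0]],
  ],
)

```text
clock: 65.92
tool_pos: [0.4951, 0.1981, 0.0782]
eef_rot: [0.153, 0.988, 0.0, 0.0]
contact_force: [-0.4, 0.2, -0.0]
opening: 0.451
finger_force: 0.2
```

step_arm(
  steps=[
    [[0,0.2,0],[0,0,0]],
    [[0,0,0],[0,0,0]],
  ],
)

```text
clock: 66.18
tool_pos: [0.4957, 0.2002, 0.0782]
eef_rot: [0.152, 0.988, 0.0, 0.0]
contact_force: [-0.5, -0.1, -0.6]
opening: 0.448
finger_force: 0.1
```

It moves freely clockwise, so it was outside the detent; the earlier resistance was the entry hump. Push counter-clockwise again without twisting.

step_arm(
  steps=[
    [[0,-0.8,0],[0,0,0]],
    [[0,-1,0],[0,0,0]],
    [[0,-1,0],[0,0,0]],
    [[0,-0.3,0],[0,0,0]],
    [[0,-0.2,0],[0,0,0]],
    [[0,-0.2,0],[0,0,0]],
    [[0,0,0],[0,0,0]],
  ],
)

```text
clock: 67.05
tool_pos: [0.486, 0.1698, 0.0784]
eef_rot: [0.152, 0.988, 0.003, 0.0]
contact_force: [1.9, 7.9, -6.7]
opening: 0.45
finger_force: 3.8
```

step_arm(
  steps=[
    [[0,-0.15,0],[0,0,0]],
    [[0,0,0],[0,0,0]],
  ],
)

```text
clock: 67.3
tool_pos: [0.486, 0.1697, 0.0784]
eef_rot: [0.151, 0.988, 0.005, 0.001]
contact_force: [2.5, 9.6, -8.8]
opening: 0.451
finger_force: 5.0
```

step_arm(
  steps=[
    [[0,-0.15,0],[0,0,0]],
    [[0,0,0],[0,0,0]],
  ],
)

```text
clock: 67.55
tool_pos: [0.4854, 0.1682, 0.0784]
eef_rot: [0.151, 0.988, 0.004, 0.001]
contact_force: [2.3, 8.6, -7.0]
opening: 0.452
finger_force: 4.6
```

step_arm(
  steps=[
    [[0,-0.15,0],[0,0,0]],
    [[0,0,0],[0,0,0]],
  ],
)

```text
clock: 67.8
tool_pos: [0.4842, 0.1652, 0.0784]
eef_rot: [0.152, 0.988, 0.003, 0.0]
contact_force: [0.6, 5.7, -3.5]
opening: 0.45
finger_force: 3.0
```

step_arm(
  steps=[
    [[0,-0.15,0],[0,0,0]],
    [[0,0,0],[0,0,0]],
  ],
)

```text
clock: 68.05
tool_pos: [0.4831, 0.162, 0.0784]
eef_rot: [0.152, 0.988, 0.001, -0.0]
contact_force: [-0.9, 4.1, 1.3]
opening: 0.446
finger_force: 1.4
```

step_arm(
  steps=[
    [[0,-0.15,0],[0,0,0]],
    [[0,0,0],[0,0,0]],
  ],
)

```text
clock: 68.3
tool_pos: [0.4827, 0.1583, 0.0782]
eef_rot: [0.153, 0.988, -0.001, 0.0]
contact_force: [-0.5, 1.0, 0.5]
opening: 0.449
finger_force: 0.5
```

step_arm(
  steps=[
    [[0,-0.1,0],[0,0,0]],
    [[0,0,0],[0,0,0]],
  ],
)

```text
clock: 68.55
tool_pos: [0.4827, 0.1581, 0.0782]
eef_rot: [0.153, 0.988, -0.0, 0.0]
contact_force: [0.1, 1.9, -0.8]
opening: 0.449
finger_force: 1.1
```

step_arm(
  steps=[
    [[0,-0.1,0],[0,0,0]],
    [[0,0,0],[0,0,0]],
  ],
)

```text
clock: 68.8
tool_pos: [0.4826, 0.1579, 0.0782]
eef_rot: [0.153, 0.988, 0.001, 0.0]
contact_force: [1.9, 4.3, -4.4]
opening: 0.448
finger_force: 2.2
```

step_arm(
  steps=[
    [[0,-0.1,0],[0,0,0]],
    [[0,0,0],[0,0,0]],
  ],
)

```text
clock: 69.05
tool_pos: [0.4826, 0.1577, 0.0782]
eef_rot: [0.152, 0.988, 0.001, 0.0]
contact_force: [1.5, 5.6, -5.1]
opening: 0.456
finger_force: 3.0
```

step_arm(
  steps=[
    [[0,-0.1,0],[0,0,0]],
    [[0,0,0],[0,0,0]],
  ],
)

```text
clock: 69.3
tool_pos: [0.4825, 0.1576, 0.0782]
eef_rot: [0.152, 0.988, 0.002, 0.0]
contact_force: [2.7, 6.7, -6.1]
opening: 0.45
finger_force: 3.8
```

step_arm(
  steps=[
    [[0,0.8,0],[0,0,0]],
    [[0,1.2,0],[0,0,0]],
    [[0,0.8,0],[0,0,0]],
    [[0,0,0],[0,0,0]],
    [[0,0,0],[0,0,0]],
  ],
)

```text
clock: 69.92
tool_pos: [0.4899, 0.1819, 0.0781]
eef_rot: [0.153, 0.988, -0.0, -0.0]
contact_force: [0.4, 0.3, 0.1]
opening: 0.453
finger_force: 0.0
```

step_arm(
  steps=[
    [[0,0.2,0],[0,0,0]],
    [[0,0,0],[0,0,0]],
  ],
)

```text
clock: 70.18
tool_pos: [0.4905, 0.1834, 0.0781]
eef_rot: [0.153, 0.988, -0.001, -0.0]
contact_force: [-0.8, -1.4, 0.6]
opening: 0.448
finger_force: 0.7
```

step_arm(
  steps=[
    [[0,0.1,0],[0,0,0]],
    [[0,0,0],[0,0,0]],
  ],
)

```text
clock: 70.42
tool_pos: [0.4906, 0.1836, 0.078]
eef_rot: [0.153, 0.988, -0.001, -0.0]
contact_force: [-1.4, -5.1, 2.0]
opening: 0.449
finger_force: 2.2
```

step_arm(
  steps=[
    [[0,0.1,0],[0,0,0]],
    [[0,0,0],[0,0,0]],
  ],
)

```text
clock: 70.68
tool_pos: [0.4906, 0.1838, 0.078]
eef_rot: [0.153, 0.988, -0.002, -0.0]
contact_force: [-2.5, -5.9, 2.9]
opening: 0.451
finger_force: 3.1
```

The table resists both ways now, and the chord (r≈93.5 mm fit) gives 119.6°: it is in the detent. Centre the fingers, lift clear.

step_arm(
  steps=[
    [[0,-0.8,0],[0,0,0]],
    [[0,-0.7,0],[0,0,0]],
    [[0,0,0],[0,0,0]],
    [[0,0,-3],[0,0,0]],
    [[0,0,-5],[0,0,0]],
    [[0,0,-5],[0,0,0]],
    [[0,0,-4],[0,0,0]],
    [[0,0,0],[0,0,0]],
    [[0,0,0],[0,0,0]],
  ],
)

```text
clock: 71.8
tool_pos: [0.4865, 0.1714, 0.2476]
eef_rot: [0.153, 0.988, -0.0, -0.0]
contact_force: [-0.6, -0.8, -0.2]
opening: 0.45
finger_force: 0.0
```

```bash
python3 -c "
from h import *
t=state(); print(t['clock'],t['tool_pos'],t['contact_force'],t['finger_force'])
finish_job()"
```

```text
71.8 [0.486491   0.17140511 0.24755367] [-0.64151391 -0.76266635 -0.1556035 ] 0.0
the job is handed in; nothing more can be done
```

I handed the job in at 71.8 s: all four balls are in the pot, the cap stopped at its locked height with the bar square to the notches, and the turntable resists pushes both ways in the measuring detent; handing in returned no verdict.

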